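# Load the wash basket with transmitters and latch the hold-down bar

### The arm

A 6-joint arm with a two-finger parallel gripper is mounted at the origin on the work surface. World frame = base frame: x ahead of the robot, y to its left, z up, the work surface at z = 0. Lengths are in m, angles in rad, forces in N, time in s.
With the tool pointing down it reaches from about 0.275 to 0.975 m from the base axis. Payload 8.4 kg.
Tool frame: the origin (TCP) lies at the very end of the fingers, on their centre line; the grasp point (between the pads) lies 19 mm behind it; z points along the fingers, y is the line along which they close (so a half turn about z gives the same grasp; the last joint's range is limited). The gripper opens to 92 mm and grips with 3 to 60 N. Pads are 20 mm wide; open, the fingers measure 128 mm over their backs; the gripper's body (75 mm by 189 mm) begins 69 mm behind the grasp point.
Start: joints at [1.28, 0.353, 1.633, -0, 1.155, -0.002], TCP at [0.178, 0.599, 0.215] pointing down, gripper open.
Joint ranges: [-2.63, 2.63], [-0.92, 2.1], [0.06, 2.66], [-1.3, 4.44], [0, 2.69], [-3.02, 3.02]. Speed limits (rad/s): [2.22, 2.22, 2.79, 3.14, 3.14, 3.14].

### API

Orientations are given as a rotation vector (axis times angle).
In Python, from bench import robot, imaging, order gives the robot as it stands.
- The arm moves only by the shell command python3 -m inch 'ROWS' [FORCE]. ROWS is JSON, one flat list of numbers, 7 for each row, row after row: the shift along the tool's x, y, z in m, then the turn, a rotation vector about the tool's x, y, z in rad, then the opening, from 0 (shut) to 1 (fully open). In form: [tx, ty, tz, rx, ry, rz, grip, tx, ty, tz, rx, ry, rz, grip, ...]. A call has 1 to 5 rows; each row shifts and turns the commanded pose from where the row before left it, along the tool's axes as they then stand; what a row does not reach is not made up. A row lasts 1/12 s, in which the tool goes at most 41.7 mm and 7.16 degrees, less where a joint would pass 70% of its speed; a pose out of reach is approached as far as the arm can. A call is refused whole if a number of a shift passes 0.0417 or a number of a turn 0.125, either way. A call with a gripper value outside its range is refused whole. The fingers move at their own pace and stop on an object; FORCE is the grip in N (left out, the last holds). Time passes only in rows, so rows that do not move let the fingers close. It gives the time, the measured TCP pose, the force, the opening and the grip force at its end, in the units of the state.
- robot.state(): the state, without advancing time (a new reading comes with each control period).
- imaging.read_camera(name): name is "side" or "top" or "wrist"; returns a dict with "img" (400x640x3 uint8, blue, green, red), "camera_matrix" (3x3 intrinsics, pixels), "dist_coeffs" ([k1, k2, p1, p2, k3] as OpenCV has them; the pictures are not rectified), "origin" and "rotation" of the camera in the world. Camera axes: x right, y up, looking along -z (the intrinsics and any distortion apply to the point x, -y, -z); pixel columns grow to the right and rows downward; lengths in m; the calibration is good to about 2 mm. A picture is of the moment at which its call begins. There is no depth.
- order.finish_job(): hands the job in; it is judged then, once.
The state is a dict: "time_s": time; "joint_pos": joint angles; "qd": joint speeds; "joint_efforts": joint torques, N m; "position": TCP position; "tcp_rot": TCP orientation; "force": force on the tool from outside, world axes, zero at the start; "wrist_torque": the same for the moment, N m; "grip_width": finger opening in m; "finger_force": force on a finger pad.
Only numpy, scipy, OpenCV 4.12 (cv2) and the standard library are available. Lean on these libraries where they do the work, as an engineer would, in place of code of your own. Each camera call takes 0.05 s, during which the arm holds its last target. There are 200 camera calls.

### The job

Get this batch ready for the wash: stand every stainless transmitter upright on the floor of the round wire basket, stems up, one in the middle and the others around it, and put every brass fitting into the yellow bin, because brass must not go through the wash. Once all the transmitters are in, swing the hold-down bar across the basket until it clicks home at its stop. Leave the small gauge, the dish, the screwdriver and the spanner where they are.

Things in the scene. Friction and masses are not known exactly. Their poses are not given: they have to be found in the camera images.
- basket: the round wire wash basket, fixed to the bench, inner diameter 164 mm (room for one transmitter in the middle and six around it), outer 177 mm, rim 50 mm above the bench. Outside it, 94 mm from its centre, stand the bar's hinge post (its +y side, 103 mm high) and catch post (its -y side, 114 mm high). Origin: centre of its underside on the bench; z up
- basket_in (a point): centre of the basket's inner floor, 8 mm above the bench, axes as the basket's
- bar (a joint): angle (rad) of the hold-down bar, turning level: 0 = shut across the middle of the basket against its stop, lying along the basket's -y from the hinge; positive = open, towards the basket's -x, at most 1.75; starts at 1.45 to 1.7 and stays where left. At 0.08 it meets a spring plunger (5 to 12 N at the knob to pass), clicks past at 0.04 and is then held; short of that it is not held
- bar_knob (a point): middle of the red upright knob on the free end of the bar, a round knob 18 mm in diameter and 36 mm high standing on the bar's top; this point is 130 mm above the bench and 206 mm from the hinge axis
- bar_hinge (a point): point on the upright hinge axis of the bar, at mid height of the bar. The bar is 12 mm wide, its underside 104 mm and its top 112 mm above the bench, so it passes 6 mm over transmitters that stand on the basket's floor
- bin: the yellow open bin for brass, fixed to the bench, 200 mm (its x) by 130 mm (its y) by 50 mm high outside, walls and floor 4 mm thick. Origin: centre of its underside on the bench
- tx1: stainless pressure transmitter: round can 50 mm in diameter and 46 mm high with a blue band and a heavy foot, on it a hexagon 27 mm across flats and 10 mm high, on that an upright round threaded stem 20 mm in diameter and 34 mm long; 90 mm high, about 0.3 kg; stands on the bench at the start. Origin: centre of its underside, z up along the stem (five to seven of these are present)
- tx2: stainless pressure transmitter: round can 50 mm in diameter and 46 mm high with a blue band and a heavy foot, on it a hexagon 27 mm across flats and 10 mm high, on that an upright round threaded stem 20 mm in diameter and 34 mm long; 90 mm high, about 0.3 kg; stands on the bench at the start. Origin: centre of its underside, z up along the stem (five to seven of these are present)
- tx3: stainless pressure transmitter: round can 50 mm in diameter and 46 mm high with a blue band and a heavy foot, on it a hexagon 27 mm across flats and 10 mm high, on that an upright round threaded stem 20 mm in diameter and 34 mm long; 90 mm high, about 0.3 kg; stands on the bench at the start. Origin: centre of its underside, z up along the stem (five to seven of these are present)
- tx4: stainless pressure transmitter: round can 50 mm in diameter and 46 mm high with a blue band and a heavy foot, on it a hexagon 27 mm across flats and 10 mm high, on that an upright round threaded stem 20 mm in diameter and 34 mm long; 90 mm high, about 0.3 kg; stands on the bench at the start. Origin: centre of its underside, z up along the stem (five to seven of these are present)
- tx5: stainless pressure transmitter: round can 50 mm in diameter and 46 mm high with a blue band and a heavy foot, on it a hexagon 27 mm across flats and 10 mm high, on that an upright round threaded stem 20 mm in diameter and 34 mm long; 90 mm high, about 0.3 kg; stands on the bench at the start. Origin: centre of its underside, z up along the stem (five to seven of these are present)
- tx6: stainless pressure transmitter: round can 50 mm in diameter and 46 mm high with a blue band and a heavy foot, on it a hexagon 27 mm across flats and 10 mm high, on that an upright round threaded stem 20 mm in diameter and 34 mm long; 90 mm high, about 0.3 kg; stands on the bench at the start. Origin: centre of its underside, z up along the stem (five to seven of these are present)
- tx7: stainless pressure transmitter: round can 50 mm in diameter and 46 mm high with a blue band and a heavy foot, on it a hexagon 27 mm across flats and 10 mm high, on that an upright round threaded stem 20 mm in diameter and 34 mm long; 90 mm high, about 0.3 kg; stands on the bench at the start. Origin: centre of its underside, z up along the stem (five to seven of these are present)
- brass1: a brass fitting: hexagonal body 42 mm across flats and 30 mm high, on it an upright round stem 20 mm in diameter and 36 mm long; 66 mm high in all, about 0.3 kg. At the start it stands on the bench, stem up. Origin: centre of its underside, z up along the stem (one or two of these are present)
- brass2: a brass fitting: hexagonal body 42 mm across flats and 30 mm high, on it an upright round stem 20 mm in diameter and 36 mm long; 66 mm high in all, about 0.3 kg. At the start it stands on the bench, stem up. Origin: centre of its underside, z up along the stem (one or two of these are present)
- small_gauge: bystander: a small dial gauge lying face up, 63 mm in diameter, 36 mm high, brass stem to its +x side reaching 53 mm from the middle. Origin: centre of its underside
- dish: bystander: a round aluminium dish, 68 mm in diameter, 22 mm high. Origin: centre of its underside
- screwdriver: bystander: a screwdriver with a green handle, 190 mm long, lying at the back of the bench
- spanner: bystander: a steel spanner, 190 mm long, lying at the back of the bench
Things that resemble listed ones, but are neither listed nor needed, are in the scene too. What is shaped like the tx2 but purple is not meant.

How it is judged:
On the way, in this order (a step that is already met when the one before it is completed fails the run):
1. with the bar still open, every transmitter stands upright on the basket's floor, one in the middle (horizontal distance between each of tx1, tx2, tx3, tx4, tx5, tx6, tx7 and basket_in below 0.062 m and angle between each of tx1, tx2, tx3, tx4, tx5, tx6, tx7's own z axis and vertical below 0.12 rad and z of each of tx1, tx2, tx3, tx4, tx5, tx6, tx7 in the frame of basket_in below 0.008 m and horizontal distance between any of tx1, tx2, tx3, tx4, tx5, tx6, tx7 and basket_in below 0.012 m and value of joint bar above 0.5 rad), for 0.2 s.
2. the hold-down bar has been swung across and has clicked home (value of joint bar below 0.03 rad), for 0.2 s.
At the end, for the whole second after the job is handed in: Every transmitter stands on the basket floor (within 8 mm, tilted under 0.12 rad, axis within 62 mm of the centre), one within 12 mm of the centre; every brass fitting is inside the yellow bin; the bar is past its detent (under 0.03 rad); all at rest (horizontal distance between each of tx1, tx2, tx3, tx4, tx5, tx6, tx7 and basket_in below 0.062 m and angle between each of tx1, tx2, tx3, tx4, tx5, tx6, tx7's own z axis and vertical below 0.12 rad and z of each of tx1, tx2, tx3, tx4, tx5, tx6, tx7 in the frame of basket_in below 0.008 m and horizontal distance between any of tx1, tx2, tx3, tx4, tx5, tx6, tx7 and basket_in below 0.012 m and linear speed of each of tx1, tx2, tx3, tx4, tx5, tx6, tx7, brass1, brass2 below 0.03 m/s and x of brass1 in the frame of bin between -0.096 and 0.096 m and y of brass1 in the frame of bin between -0.061 and 0.061 m and z of each of brass1, brass2 in the frame of bin below 0.045 m and x of brass2 in the frame of bin between -0.096 and 0.096 m and y of brass2 in the frame of bin between -0.061 and 0.061 m and value of joint bar below 0.03 rad and velocity of joint bar below 0.05 rad/s); the robot touches nothing.
It fails at once if the small gauge was disturbed (moved more than 30 mm) (distance of small_gauge from where it was at the start of the episode above 0.03 m).
It fails at once if the dish was disturbed (moved more than 30 mm) (distance of dish from where it was at the start of the episode above 0.03 m).
It fails at once if the screwdriver was disturbed (moved more than 30 mm) (distance of screwdriver from where it was at the start of the episode above 0.03 m).
It fails at once if the spanner was disturbed (moved more than 30 mm) (distance of spanner from where it was at the start of the episode above 0.03 m).
Of tx1, tx2, tx3, tx4, tx5, tx6, tx7 only 5 to 7 are there at a start; the rules pass over those that are not, and their reading is None.
Of brass1, brass2 only 1 to 2 are there at a start; the rules pass over those that are not, and their reading is None.
At some moment in a run one of tx1, tx2, tx3, tx4, tx5, tx6, tx7, brass1, brass2 may be knocked a few centimetres aside while the robot is not near it.
It also fails if it takes over 210 s, if anything falls off the work surface, if the arm or the gripper's body presses on something with over 40 N, if the wrist force passes 120 N, or if a joint passes its speed limit or range.

## Working session

There is one attempt and no reset: what is moved stays moved. The work goes in short steps, Python scripts to look and compute and a shell command to move; the robot and the scene stay as the last step left them, time stands still between calls to the robot, and variables do not carry over. Pictures are saved under pics/ and viewed, at most 14 in all, crops included, and the job is handed in when it is done.

```bash
ls; mkdir -p pics; cat > h.py <<'E'
import numpy as np, cv2
from bench import robot, imaging, order
def cam(n):
    c=imaging.read_camera(n); c['K']=np.array(c['camera_matrix'],float); c['d']=np.array(c['dist_coeffs'],float); c['R']=np.array(c['rotation'],float); c['o']=np.array(c['origin'],float); return c
def ray(c,uv):
    p=cv2.undistortPoints(np.array(uv,float).reshape(-1,1,2),c['K'],c['d']).reshape(-1,2)
    v=np.c_[p[:,0],-p[:,1],-np.ones(len(p))]@c['R'].T
    return v
def plane(c,uv,z):
    v=ray(c,uv); return c['o']+v*((z-c['o'][2])/v[:,2])[:,None]
def proj(c,X):
    q=(np.atleast_2d(X)-c['o'])@c['R']; q=q*[1,-1,-1]
    return cv2.projectPoints(q.reshape(-1,1,3),np.zeros(3),np.zeros(3),c['K'],c['d'])[0].reshape(-1,2)
E
python3 - <<'E'
from h import *
for n in ['top','side']:
    c=cam(n); cv2.imwrite(f'pics/{n}0.png',c['img']); print(n,c['o'].round(3),c['R'].round(3).tolist(),c['K'].round(1).tolist(),c['d'])
s=robot.state(); print(s)
E
```

```text
pics
top [ 0.439 -0.053  0.895] [0.114, -0.134, -1.574] [[372.6, 0.0, 321.0], [0.0, 372.6, 199.4], [0.0, 0.0, 1.0]] [-0.06418247  0.          0.          0.          0.        ]
side [0.445 0.687 0.932] [0.09, -1.049, -2.801] [[461.1, 0.0, 312.6], [0.0, 461.1, 207.3], [0.0, 0.0, 1.0]] [-0.08508932  0.          0.          0.          0.        ]
{'time_s': 0.1, 'joint_pos': array([ 1.27958950e+00,  3.53586934e-01,  1.63406567e+00, -9.75717803e-06,
        1.15516600e+00, -2.40269105e-03]), 'qd': array([ 2.92730963e-05, -1.17747679e-03, -9.34454791e-04,  2.65072515e-03,
        4.82147197e-04, -1.37619491e-03]), 'joint_efforts': array([-1.06850650e-04, -5.94904876e+01, -3.34925723e+01,  6.99466397e-02,
        1.85415224e-02, -3.88479452e-05]), 'position': array([0.17788208, 0.59869256, 0.2139312 ]), 'tcp_rot': array([-4.52046775e-01, -3.10872694e+00,  1.90694796e-03]), 'force': array([-0.26500843,  1.15366613, -0.18591063]), 'wrist_torque': array([0.04520061, 0.00164788, 0.07015513]), 'finger_force': 0.0, 'grip_width': 0.09174731386961105}
```

```bash
sed -i "s/c\['R'\]=np.array(c\['rotation'\],float)/c['R']=cv2.Rodrigues(np.array(c['rotation'],float))[0]/" h.py
```

```text
(no output)
```

View pics/top0.png

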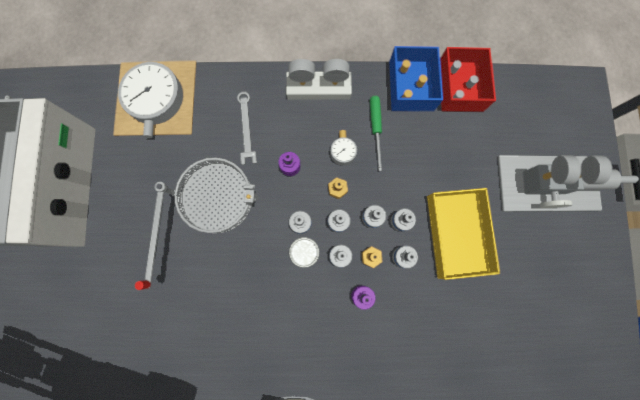

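View pics/side0.png

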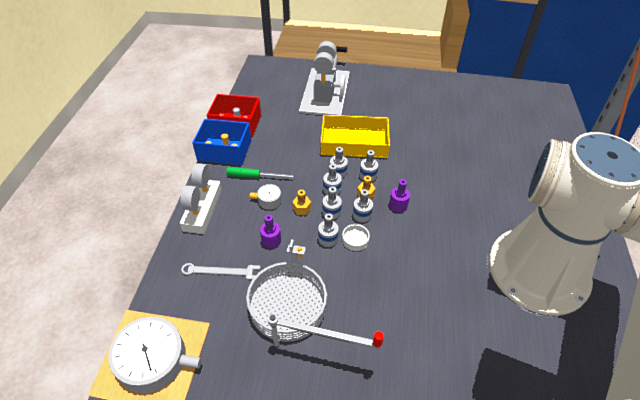

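```bash
python3 - <<'E'
from h import *
im=cv2.imread('pics/top0.png')
cr=im[140:320,265:465]; cv2.imwrite('pics/crop1.png',cv2.resize(cr,None,fx=4,fy=3.33*1.2/1.2 if 0 else 3.33,interpolation=cv2.INTER_CUBIC))
cr=im[150:300,125:265]; cv2.imwrite('pics/crop2.png',cv2.resize(cr,None,fx=4,fy=4,interpolation=cv2.INTER_CUBIC))
c=cam('top')
print(plane(c,[(300,222),(339,220),(375,215),(404,219),(341,256),(406,257)],.09).round(3))
print(plane(c,[(338,187),(372,257)],.066).round(3),plane(c,[(215,195),(464,234)],.05).round(3))
E
```

```text
[[ 0.518 -0.018  0.09 ]
 [ 0.522 -0.103  0.09 ]
 [ 0.532 -0.182  0.09 ]
 [ 0.523 -0.245  0.09 ]
 [ 0.444 -0.106  0.09 ]
 [ 0.441 -0.246  0.09 ]]
[[ 0.6   -0.103  0.066]
 [ 0.442 -0.176  0.066]] [[ 0.586  0.18   0.05 ]
 [ 0.491 -0.393  0.05 ]]
```

View pics/crop1.png

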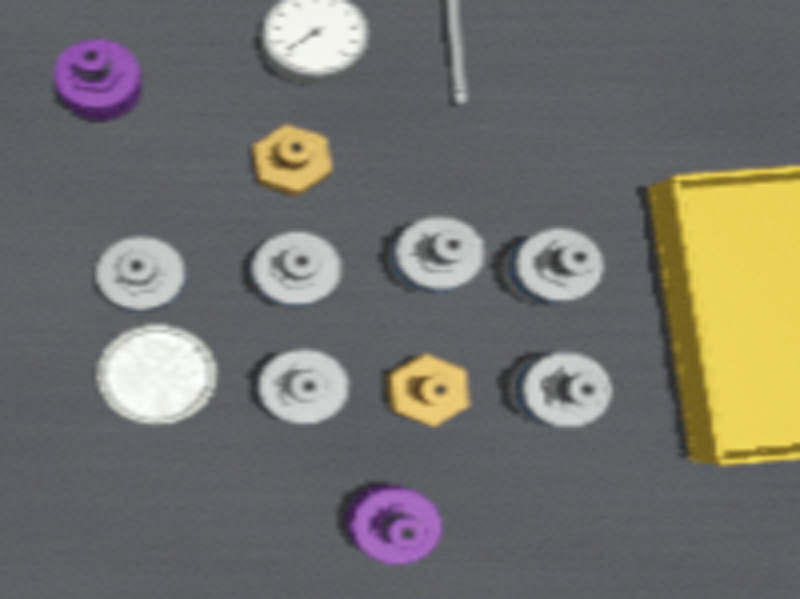

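View pics/crop2.png

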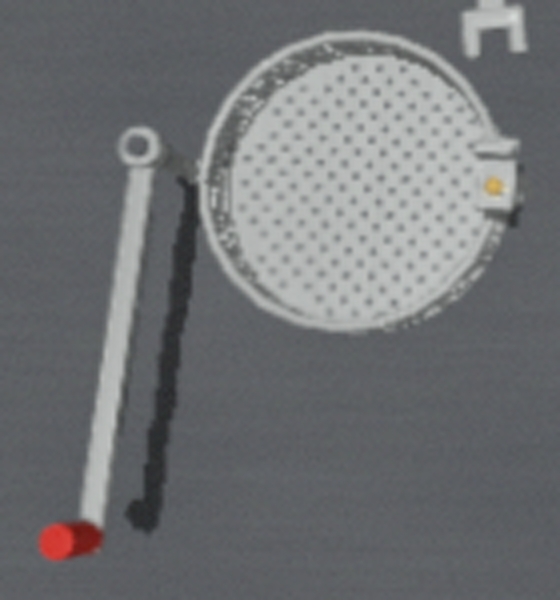

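```bash
cat > det.py <<'E'
from h import *
def cans(c,roi=None):
    hsv=cv2.cvtColor(c['img'],cv2.COLOR_BGR2HSV); m=((hsv[...,1]<60)&(hsv[...,2]>125)).astype(np.uint8)
    out=[]
    for k in cv2.findContours(m,cv2.RETR_EXTERNAL,cv2.CHAIN_APPROX_NONE)[0]:
        a=cv2.contourArea(k)
        if not 200<a<600: continue
        h=cv2.convexHull(k); (u,v),r,_=cv2.fitEllipse(h)
        p=plane(c,[(u,v)],.046)[0]
        q=hole(c,proj(c,[[p[0],p[1],.09]])[0]); P=plane(c,[q],.09)[0]
        out.append((p[:2],P[:2],a,(round(u),round(v))))
    return out
def hole(c,uv,w=6):
    # darkest-dot centroid near uv at 8x
    g=cv2.cvtColor(c['img'],cv2.COLOR_BGR2GRAY).astype(np.float32); u0,v0=np.round(uv).astype(int)
    s=8; pt=g[v0-w:v0+w+1,u0-w:u0+w+1]; b=cv2.resize(pt,None,fx=s,fy=s,interpolation=cv2.INTER_CUBIC)
    # blackhat isolates small dark dot ringed by bright
    k=cv2.getStructuringElement(cv2.MORPH_ELLIPSE,(31,31)); bh=cv2.morphologyEx(b,cv2.MORPH_BLACKHAT,k)
    yy,xx=np.mgrid[:b.shape[0],:b.shape[1]]; d=np.hypot(xx-b.shape[1]/2,yy-b.shape[0]/2)
    bh=bh*(d<26); j=np.unravel_index(bh.argmax(),bh.shape)
    W=(bh>0.6*bh.max())&(np.hypot(xx-j[1],yy-j[0])<14)
    x,y=(xx*W*bh).sum()/(W*bh).sum(),(yy*W*bh).sum()/(W*bh).sum()
    return (x+.5)/s-.5+u0-w,(y+.5)/s-.5+v0-w
E
python3 - <<'E'
from det import *
c=cam('top')
for o in cans(c): print(o[0].round(4),o[1].round(4),o[2],o[3])
print('man',plane(c,[(299.2,219.9),(340.2,218.4),(378.5,213.3),(410,217.5),(342.3,255.9),(412,256.8)],.09).round(4)[:,:2].tolist())
print('brass',plane(c,[(339,184.4),(375.2,256.8)],.066).round(4).tolist())
H=plane(c,[(159.5,186.8)],.112)[0];C=plane(c,[(248.3,196.2)],.114)[0];B=plane(c,[(212.5,195.5)],.05)[0]
print('H',H,'C',C,'B',B,np.hypot(*(H-C)[:2]),(H+C)/2)
print('bin',plane(c,[(433,191),(486,189),(497,272),(443,278)],.05).round(3).tolist())
print('knob',plane(c,[(139.3,285.5)],.148))
hsv=cv2.cvtColor(c['img'],cv2.COLOR_BGR2HSV)
s=cam('side'); 
print('side knob etc',[ (round(a,3)) for a in proj(s,[H,C]).ravel()])
E
```

```text
Traceback (most recent call last):
  File "det.py", line 10, in cans
    q=hole(c,proj(c,[[p[0],p[1],.09]])[0]); P=plane(c,[q],.09)[0]
  File "det.py", line 16, in hole
    s=8; pt=g[v0-w:v0+w+1,u0-w:u0+w+1]; b=cv2.resize(pt,None,fx=s,fy=s,interpolation=cv2.INTER_CUBIC)
                                          ~~~~~~~~~~^^^^^^^^^^^^^^^^^^^^^^^^^^^^^^^^^^^^^^^^^^^^^^^^^
cv2.error: OpenCV(4.12.0) /io/opencv/modules/imgproc/src/resize.cpp:4208: error: (-215:Assertion failed) !ssize.empty() in function 'resize'
```

```bash
sed -i "s/        p=plane(c,\[(u,v)\],.046)\[0\]/&\n        if not(.3<p[0]<.7 and abs(p[1])<.4): continue/" det.py
cat > m.py <<'E'
from det import *
c=cam('top')
for o in cans(c): print(o[0].round(4),o[1].round(4),o[2],o[3])
E
python3 - <<'E'
from m import *
print('man',plane(c,[(299.2,219.9),(340.2,218.4),(378.5,213.3),(410,217.5),(342.3,255.9),(412,256.8)],.09).round(4)[:,:2].tolist())
print('brass',plane(c,[(339,184.4),(375.2,256.8)],.066).round(4).tolist())
H=plane(c,[(159.5,186.8)],.112)[0];C=plane(c,[(248.3,196.2)],.114)[0];B=plane(c,[(212.5,195.5)],.05)[0]
print('H',H,'C',C,'B',B,np.hypot(*(H-C)[:2]),(H+C)/2)
print('bin',plane(c,[(433,191),(486,189),(497,272),(443,278)],.05).round(3).tolist())
print('knob',plane(c,[(139.3,285.5)],.148))
E
```

```text
[ 0.442 -0.258] [ 0.4419 -0.2578] 364.5 (407, 257)
[ 0.4456 -0.1082] [ 0.4455 -0.1077] 375.0 (341, 256)
[ 0.5238 -0.0158] [ 0.5241 -0.0152] 364.0 (300, 221)
[ 0.5266 -0.1054] [ 0.5267 -0.105 ] 364.0 (339, 220)
[ 0.5279 -0.2571] [ 0.528  -0.2574] 349.0 (405, 219)
[ 0.5365 -0.1883] [ 0.537  -0.1881] 356.0 (375, 215)
[0.5083 0.3203] [0.5067 0.3196] 530.0 (154, 229)
[ 0.6939 -0.1189] [ 0.6993 -0.123 ] 497.0 (344, 149)
man [[0.5228, -0.0164], [0.5255, -0.1055], [0.5361, -0.1894], [0.5263, -0.2584], [0.4447, -0.1087], [0.4412, -0.2591]]
brass [[0.6056, -0.1055, 0.066], [0.4422, -0.1832, 0.066]]
H [0.59353364 0.28435901 0.112     ] C [0.57148164 0.09087619 0.114     ] B [0.5844324  0.18562952 0.05      ] 0.194735437266011 [0.58250764 0.1876176  0.113     ]
bin [[0.592, -0.326, 0.05], [0.596, -0.453, 0.05], [0.404, -0.465, 0.05], [0.393, -0.338, 0.05]]
knob [[0.38726193 0.29882331 0.148     ]]
```

```bash
python3 - <<'E'
from h import *
from scipy.optimize import least_squares
c=cam('top'); hsv=cv2.cvtColor(c['img'],cv2.COLOR_BGR2HSV); m=((hsv[...,1]<60)&(hsv[...,2]>110)).astype(np.uint8)
ks=[k for k in cv2.findContours(m,cv2.RETR_EXTERNAL,cv2.CHAIN_APPROX_NONE)[0] if cv2.pointPolygonTest(k,(213,195),False)>0 or cv2.contourArea(k)>2500]
for k in ks: print(cv2.contourArea(k),cv2.boundingRect(k))
k=min(ks,key=lambda k:abs(cv2.boundingRect(k)[0]-175)).reshape(-1,2).astype(float)
P=plane(c,k,.05)[:,:2]
f=least_squares(lambda q:np.hypot(P[:,0]-q[0],P[:,1]-q[1])-q[2],[.584,.186,.088],loss='soft_l1',f_scale=.001)
r=f.fun; print(f.x,np.median(abs(r)))
E
python3 -m inch '[0,0,0,0,0,0.1165,1, 0,0,0,0,0,0.1165,1, 0,0,0,0,0,0.1165,1, 0,0,0,0,0,0.1165,1, 0,0,0,0,0,0.1165,1]' 40
python3 -m inch '[0,0,0,0,0,0.1165,1, 0,0,0,0,0,0.1165,1, 0,0,0,0,0,0.1165,1, 0,0,0,0,0,0.1165,1, 0,0,0,0,0,0.1165,1]'
python3 -m inch '[0,0,0,0,0,0.1165,1, 0,0,0,0,0,0,1, 0,0,0,0,0,0,1]'
```

```text
4631.5 (174, 157, 82, 77)
2615.5 (499, 155, 104, 57)
2523.0 (562, 109, 78, 103)
11750.5 (0, 95, 96, 152)
44603.5 (0, 0, 640, 119)
[0.58687871 0.18520879 0.08959061] 0.0016063980017654994
time_s: 0.72
position: [0.178, 0.5991, 0.2145]
tcp_rot: [1.334, 2.844, -0.0]
force: [0.2, 1.1, -0.5]
grip_width: 0.092
finger_force: 0.0
time_s: 1.13
position: [0.178, 0.599, 0.2145]
tcp_rot: [2.094, 2.341, -0.0]
force: [0.3, 0.0, -1.0]
grip_width: 0.0919
finger_force: 0.0
time_s: 1.38
position: [0.178, 0.5991, 0.2145]
tcp_rot: [2.217, 2.226, -0.0]
force: [0.3, 0.5, 0.8]
grip_width: 0.0916
finger_force: 0.0
```

```bash

python3 -m inch '[-0.04,0.04,-0.02,0,0,0,1, -0.04,0.04,-0.02,0,0,0,1, -0.04,0.04,-0.02,0,0,0,1, -0.04,0.04,-0.02,0,0,0,1, -0.04,0.04,-0.02,0,0,0,1]' | sed -n 2p
python3 -m inch '[-0.04,0.04,0,0,0,0,0.5, -0.04,0.04,0,0,0,0,0.5, -0.04,0.04,0,0,0,0,0.5, -0.04,0.04,0,0,0,0,0.5, -0.04,0.04,0,0,0,0,0.5]' | sed -n 2p
python3 -m inch '[0,0,0,0,0,0,0.5, 0,0,0,0,0,0,0.5]' | sed -n 1,3p
python3 - <<'E'
from h import *
c=cam('wrist'); cv2.imwrite('pics/w1.png',c['img']); print(c['o'],c['R'].round(3).tolist())
c['img']=None; import pickle; pickle.dump(c,open('w1.pkl','wb'))
E
```

```text
position: [0.3178, 0.4589, 0.2847]
position: [0.4655, 0.3114, 0.2843]
time_s: 2.38
position: [0.4656, 0.3115, 0.284]
tcp_rot: [-2.221, -2.221, 0.0]
[0.46535037 0.38535635 0.45508154] [[1.0, -0.001, 0.0], [0.001, 0.966, 0.258], [-0.0, -0.258, 0.966]]
```

View pics/w1.png

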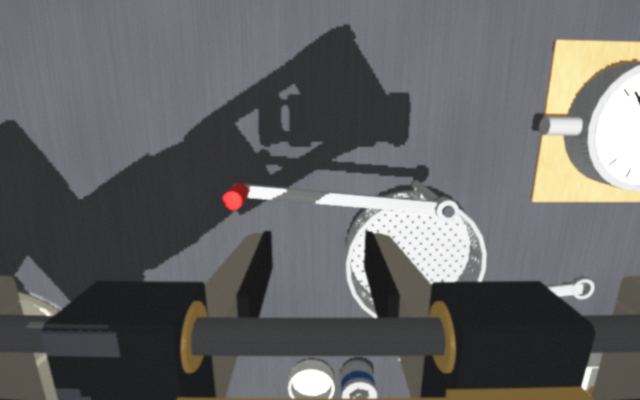

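```bash
python3 - <<'E'
from h import *
import pickle
c=pickle.load(open('w1.pkl','rb')); img=cv2.imread('pics/w1.png')
for z in(.103,.112,.116): print('H',z,plane(c,[(447,210)],z).round(4))
t=cam('top')
for z in(.103,.112,.116): print('Ht',z,plane(t,[(159.5,186.8)],z).round(4))
print('knob w', plane(c,[(233,197)],.148), 't',plane(t,[(139.3,285.5)],.148))
L=plane(c,[(346,258),(486,255)],.05); print(L, np.hypot(*(L[0]-L[1])[:2]),L.mean(0))
cv2.imwrite('pics/t1.png',cv2.resize(t['img'][140:260,130:290],None,fx=5,fy=5,interpolation=cv2.INTER_CUBIC))
E
```

```text
H 0.103 [[0.5996 0.279  0.103 ]]
H 0.112 [[0.5961 0.2818 0.112 ]]
H 0.116 [[0.5946 0.283  0.116 ]]
Ht 0.103 [[0.5953 0.2882 0.103 ]]
Ht 0.112 [[0.5935 0.2844 0.112 ]]
Ht 0.116 [[0.5927 0.2826 0.116 ]]
knob w [[0.38950256 0.30464773 0.148     ]] t [[0.38726193 0.29882331 0.148     ]]
[[0.50031819 0.20103991 0.05      ]
 [0.67437794 0.20466825 0.05      ]] 0.17409756872995655 [0.58734807 0.20285408 0.05      ]
```

View pics/t1.png

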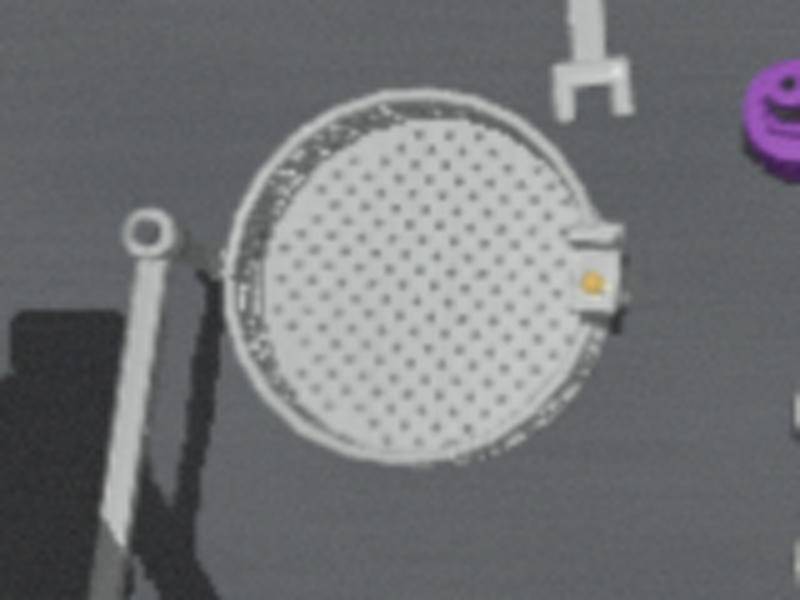

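```bash

python3 -m inch '[-0.0363,0.0065,0.0115,0,0,0,0.45, -0.0363,0.0065,0.0115,0,0,0,0.45, -0.0363,0.0065,0.0115,0,0,0,0.45, -0.0363,0.0065,0.0115,0,0,0,0.45, -0.0363,0.0065,0.0115,0,0,0,0.45]' | sed -n 2p
python3 -m inch '[-0.0363,0.0065,0.0115,0,0,0,0.45, -0.0363,0.0065,0.0115,0,0,0,0.45, -0.0363,0.0065,0.0115,0,0,0,0.45, -0.0363,0.0065,0.0115,0,0,0,0.45, 0,0,0,0,0,0,0.45]' | sed -n 2p
python3 -m inch '[0,0,0,0,0,0,0.45, 0,0,0,0,0,0,0.45]'; python3 m.py
python3 - <<'E'
from h import *
c=cam('wrist'); cv2.imwrite('pics/w2.png',c['img'])
E
```

```text
position: [0.4962, 0.1318, 0.2262]
position: [0.5226, -0.0168, 0.1787]
time_s: 3.48
position: [0.5229, -0.0121, 0.1807]
tcp_rot: [-2.219, -2.223, -0.001]
force: [-0.0, 0.3, 0.5]
grip_width: 0.0416
finger_force: 0.0
[ 0.442  -0.2579] [ 0.4419 -0.2578] 353.5 (407, 257)
[ 0.5276 -0.2569] [ 0.528  -0.2575] 330.5 (405, 219)
[ 0.5365 -0.188 ] [ 0.5369 -0.1881] 340.5 (375, 215)
[0.5064 0.3202] [0.5065 0.3234] 482.5 (154, 230)
```

View pics/w2.png

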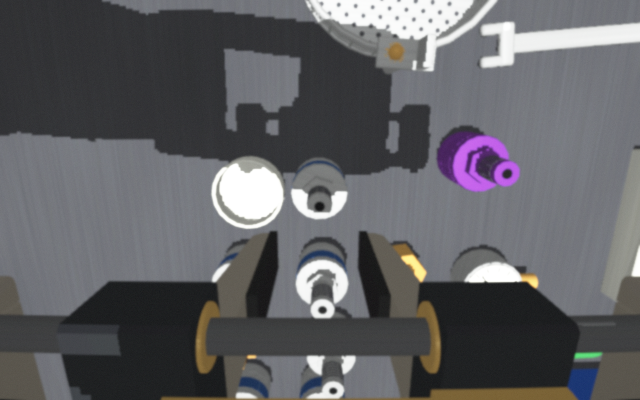

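```bash
python3 - <<'E'
from h import *
c=cam('wrist'); print(plane(c,[(319,205),(322,310)],.09).round(4), robot.state()['position'])
E
```

```text
[[ 0.524  -0.0131  0.09  ]
 [ 0.5269 -0.1043  0.09  ]] [ 0.52314148 -0.0118558   0.18103568]
```

```bash

python3 -m inch '[-0.0025,0.001,0.03,0,0,0,0.45, 0,0,0.04,0,0,0,0.45, 0,0,0.036,0,0,0,0.45, 0,0,0.015,0,0,0,0.45, 0,0,0,0,0,0,0.45]' 
python3 -m inch '[0,0,0,0,0,0,0, 0,0,0,0,0,0,0, 0,0,0,0,0,0,0, 0,0,0,0,0,0,0]' 40
```

```text
time_s: 4.05
position: [0.5214, -0.0147, 0.0565]
tcp_rot: [-2.216, -2.221, 0.006]
force: [0.3, 0.4, -0.7]
grip_width: 0.0416
finger_force: 0.0
time_s: 4.38
position: [0.525, -0.0159, 0.0611]
tcp_rot: [2.219, 2.221, 0.003]
force: [0.1, 0.3, 3.7]
grip_width: 0.0191
finger_force: 40.0
```

```bash

python3 -m inch '[0,0,-0.03,0,0,0,0, 0,0,-0.04,0,0,0,0, 0,0,-0.04,0,0,0,0, 0.02,0.006,-0.02,0,0,0,0, 0.035,0.01,0,0,0,0,0]' | sed -n 2p
python3 -m inch '[0.035,0.01,0,0,0,0,0, 0.035,0.01,0,0,0,0,0, 0.035,0.01,0,0,0,0,0, 0.03,0.009,0,0,0,0,0, 0.013,0.004,0,0,0,0,0]' | sed -n 2p
python3 -m inch '[0,0,0,0,0,0,0, 0,0,0,0,0,0,0]'
python3 - <<'E'
from h import *
for n in ['wrist','top']:
    c=cam(n); cv2.imwrite(f'pics/{n}3.png',c['img'])
E
```

```text
position: [0.5427, 0.0374, 0.1958]
position: [0.5838, 0.1906, 0.1903]
time_s: 5.38
position: [0.5825, 0.187, 0.1896]
tcp_rot: [2.219, 2.224, -0.001]
force: [-0.6, -0.7, -2.7]
grip_width: 0.0193
finger_force: 40.0
```

View pics/wrist3.png

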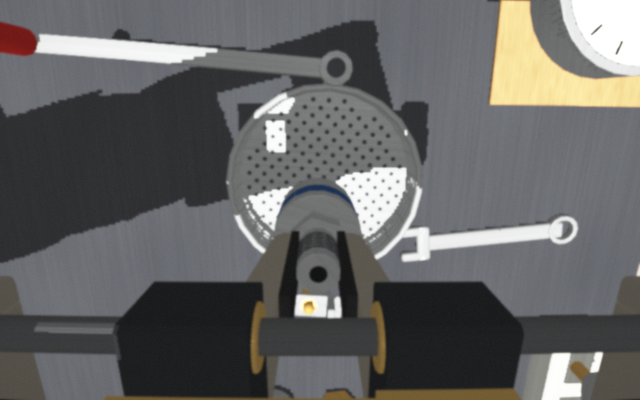

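```bash
python3 - <<'E'
from h import *
c=cam('wrist'); L=plane(c,[(228,180),(421,180),(324,86)],.05); print(L.round(4),L[:2].mean(0), L[2,1]-.0885)
print(plane(c,[(337,68)],.116), plane(c,[(309,307)],.114))
E
```

```text
[[0.5018 0.1935 0.05  ]
 [0.6744 0.1937 0.05  ]
 [0.5872 0.2739 0.05  ]] [0.58810299 0.19359786 0.05      ] 0.1853897707518344
[[0.59456873 0.28214592 0.116     ]] [[0.57531043 0.1054507  0.114     ]]
```

```bash

python3 -m inch '[0,0.003,0.03,0,0,0,0, 0,0,0.04,0,0,0,0, 0,0,0.03,0,0,0,0, 0,0,0.013,0,0,0,0, 0,0,0.006,0,0,0,0]' | sed -n 2,4p
python3 -m inch '[0,0,0,0,0,0,0, 0,0,0,0,0,0,0]'
```

```text
position: [0.584, 0.1853, 0.069]
tcp_rot: [-2.221, -2.219, 0.007]
force: [-18.8, -3.2, 49.9]
time_s: 6.12
position: [0.5869, 0.1867, 0.0719]
tcp_rot: [2.221, 2.221, 0.003]
force: [1.3, 0.0, -3.0]
grip_width: 0.0191
finger_force: 40.0
```

```bash

python3 -m inch '[0,0,0.0015,0,0,0,0, 0,0,0.001,0,0,0,0, 0,0,0,0,0,0,0]' | sed -n 2,4p
python3 -m inch '[0,0,0,0,0,0,0.38, 0,0,0,0,0,0,0.38, 0,0,0,0,0,0,0.38]'
python3 -m inch '[0,0,-0.02,0,0,0,0.38, 0,0,-0.04,0,0,0,0.38, 0,0,-0.04,0,0,0,0.38, 0,0,-0.02,0,0,0,0.45, 0,0,0,0,0,0,0.45]'|sed -n 2p
python3 m.py; python3 - <<'E'
from h import *
c=cam('wrist'); cv2.imwrite('pics/w4.png',c['img'])
E
```

```text
position: [0.5867, 0.1871, 0.069]
tcp_rot: [2.22, 2.221, 0.003]
force: [-0.2, -0.3, -0.0]
time_s: 6.62
position: [0.5862, 0.187, 0.0684]
tcp_rot: [2.221, 2.222, 0.001]
force: [0.5, 0.1, -1.0]
grip_width: 0.0347
finger_force: 0.0
position: [0.5889, 0.1879, 0.1938]
[ 0.4419 -0.2579] [ 0.4419 -0.2578] 374.0 (407, 257)
[ 0.4455 -0.1082] [ 0.4457 -0.1077] 379.5 (341, 256)
[ 0.5263 -0.1054] [ 0.5266 -0.105 ] 370.5 (339, 220)
[ 0.5279 -0.2573] [ 0.528  -0.2574] 360.5 (405, 219)
[ 0.5365 -0.1884] [ 0.5369 -0.1881] 361.0 (375, 215)
[ 0.6939 -0.1186] [ 0.6993 -0.1231] 502.5 (343, 149)
```

View pics/w4.png

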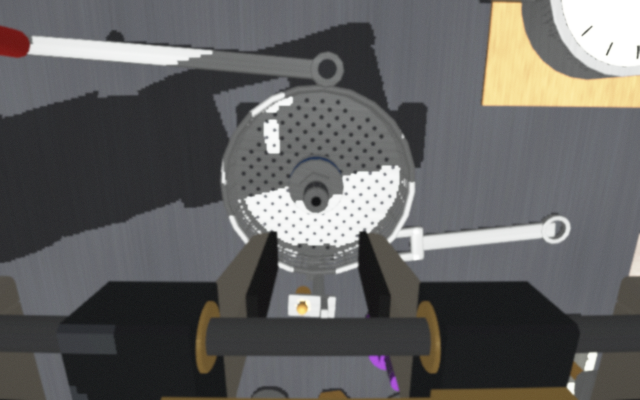

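```bash

python3 -m inch '[-0.03,-0.006,0,0,0,0,0.45, -0.04,-0.008,0,0,0,0,0.45, -0.04,-0.008,0,0,0,0,0.45, -0.04,-0.008,0,0,0,0,0.45, -0.04,-0.008,0,0,0,0,0.45]' | sed -n 2p
python3 -m inch '[-0.04,-0.008,0,0,0,0,0.45, -0.038,-0.008,0,0,0,0,0.45, -0.0235,-0.0057,0,0,0,0,0.45, 0,0,0,0,0,0,0.45, 0,0,0,0,0,0,0.45]' | sed -n 2p
python3 -m inch '[0,0,0,0,0,0,0.45, 0,0,0,0,0,0,0.45]'
```

```text
position: [0.5461, -0.0046, 0.1861]
position: [0.5251, -0.1054, 0.1865]
time_s: 8.13
position: [0.5262, -0.1035, 0.1873]
tcp_rot: [-2.219, -2.222, 0.001]
force: [-0.2, -0.4, 1.0]
grip_width: 0.0418
finger_force: 0.0
```

```bash

python3 -m inch '[-0.001,0.0005,0.03,0,0,0,0.45, 0,0,0.04,0,0,0,0.45, 0,0,0.035,0,0,0,0.45, 0,0,0.015,0,0,0,0.45, 0,0,0.007,0,0,0,0.45]' | sed -n 2p
python3 -m inch '[0,0,0,0,0,0,0.45, 0,0,0,0,0,0,0, 0,0,0,0,0,0,0, 0,0,0,0,0,0,0, 0,0,0,0,0,0,0]' 
python3 -m inch '[0,0,-0.02,0,0,0,0, 0,0,-0.04,0,0,0,0, 0,0,-0.04,0,0,0,0, 0,0,-0.03,0,0,0,0, 0.025,0.0077,0,0,0,0,0]' | sed -n 2p
python3 -m inch '[0.04,0.0123,0,0,0,0,0, 0.04,0.0123,0,0,0,0,0, 0.04,0.0123,0,0,0,0,0, 0.04,0.0123,0,0,0,0,0, 0.04,0.0123,0,0,0,0,0]' | sed -n 2p
python3 -m inch '[0.04,0.0123,0,0,0,0,0, 0.04,0.0123,0,0,0,0,0, 0.0208,0.0063,0,0,0,0,0, 0,0,0,0,0,0,0, 0,0,0,0,0,0,0]' | sed -n 2p
python3 -m inch '[0,0,0,0,0,0,0, 0,0,0,0,0,0,0]'
```

```text
position: [0.525, -0.1039, 0.058]
time_s: 8.97
position: [0.5276, -0.1057, 0.0622]
tcp_rot: [2.22, 2.221, 0.002]
force: [-0.5, -0.1, 4.4]
grip_width: 0.019
finger_force: 40.0
position: [0.5374, -0.0837, 0.198]
position: [0.5958, 0.1204, 0.1916]
position: [0.6261, 0.2199, 0.1908]
time_s: 10.38
position: [0.626, 0.2176, 0.1911]
tcp_rot: [2.222, 2.221, -0.001]
force: [0.6, -0.7, -2.4]
grip_width: 0.0195
finger_force: 40.0
```

```bash

python3 -m inch '[0.0037,0.0005,0.03,0,0,0,0, 0,0,0.04,0,0,0,0, 0,0,0.03,0,0,0,0, 0,0,0.01,0,0,0,0, 0,0,0.005,0,0,0,0]' | sed -n 2,4p
python3 -m inch '[0,0,0.003,0,0,0,0, 0,0,0.0015,0,0,0,0, 0,0,0,0,0,0,0]'
```

```text
position: [0.6256, 0.2211, 0.0743]
tcp_rot: [-2.221, -2.219, 0.005]
force: [0.4, -0.2, -2.4]
time_s: 11.05
position: [0.628, 0.2228, 0.0732]
tcp_rot: [2.22, 2.221, 0.003]
force: [0.5, -0.3, -2.2]
grip_width: 0.019
finger_force: 40.0
```

```bash

python3 -m inch '[0,0,0.002,0,0,0,0, 0,0,0.001,0,0,0,0, 0,0,0,0,0,0,0, 0,0,0,0,0,0,0.38, 0,0,0,0,0,0,0.38]'
python3 -m inch '[0,0,0,0,0,0,0.38, 0,0,-0.02,0,0,0,0.38, 0,0,-0.04,0,0,0,0.38, 0,0,-0.04,0,0,0,0.38, 0,0,-0.02,0,0,0,0.45]'|sed -n 2p
python3 -m inch '[-0.024,-0.013,0,0,0,0,0.45, -0.036,-0.02,0,0,0,0,0.45, -0.036,-0.02,0,0,0,0,0.45, -0.036,-0.02,0,0,0,0,0.45, -0.036,-0.02,0,0,0,0,0.45]' | sed -n 2p
python3 -m inch '[-0.036,-0.02,0,0,0,0,0.45, -0.036,-0.02,0,0,0,0,0.45, -0.036,-0.02,0,0,0,0,0.45, -0.033,-0.018,0,0,0,0,0.45, -0.02,-0.01,0,0,0,0,0.45]' | sed -n 2p
python3 -m inch '[0,0,0,0,0,0,0.45, 0,0,0,0,0,0,0.45, 0,0,0,0,0,0,0.45]'
python3 m.py
```

```text
time_s: 11.47
position: [0.6275, 0.223, 0.0695]
tcp_rot: [2.22, 2.222, 0.002]
force: [0.2, 0.3, -0.3]
grip_width: 0.0302
finger_force: 0.0
position: [0.6286, 0.2233, 0.1933]
position: [0.5329, 0.0535, 0.1887]
position: [0.444, -0.1087, 0.1887]
time_s: 12.97
position: [0.4466, -0.1061, 0.1888]
tcp_rot: [2.221, 2.221, 0.001]
force: [0.3, 1.3, -0.3]
grip_width: 0.0414
finger_force: 0.0
[0.5081 0.3204] [0.5109 0.3149] 495.0 (154, 229)
[ 0.6939 -0.1186] [ 0.6992 -0.123 ] 485.0 (343, 149)
```

```bash

python3 -m inch '[-0.0015,-0.001,0.03,0,0,0,0.45, 0,0,0.04,0,0,0,0.45, 0,0,0.036,0,0,0,0.45, 0,0,0.015,0,0,0,0.45, 0,0,0.007,0,0,0,0.45]' | sed -n 2p
python3 -m inch '[0,0,0,0,0,0,0.45, 0,0,0,0,0,0,0, 0,0,0,0,0,0,0, 0,0,0,0,0,0,0, 0,0,0,0,0,0,0]' 
python3 -m inch '[0,0,-0.02,0,0,0,0, 0,0,-0.04,0,0,0,0, 0,0,-0.04,0,0,0,0, 0,0,-0.03,0,0,0,0, 0.02,0.0074,0,0,0,0,0]' | sed -n 2p
python3 -m inch '[0.0375,0.0138,0,0,0,0,0, 0.0375,0.0138,0,0,0,0,0, 0.0375,0.0138,0,0,0,0,0, 0.0375,0.0138,0,0,0,0,0, 0.0375,0.0138,0,0,0,0,0]' | sed -n 2p
python3 -m inch '[0.0375,0.0138,0,0,0,0,0, 0.0375,0.0138,0,0,0,0,0, 0.0375,0.0138,0,0,0,0,0, 0.0252,0.0094,0,0,0,0,0, 0,0,0,0,0,0,0]' | sed -n 2p
python3 -m inch '[0,0,0,0,0,0,0, 0,0,0,0,0,0,0, 0,0,0,0,0,0,0]'; python3 m.py
```

```text
position: [0.4438, -0.1064, 0.0579]
time_s: 13.85
position: [0.4462, -0.108, 0.0617]
tcp_rot: [2.219, 2.22, 0.002]
force: [0.2, 0.8, 3.7]
grip_width: 0.0189
finger_force: 40.0
position: [0.4552, -0.0903, 0.1969]
position: [0.5214, 0.1015, 0.1911]
position: [0.5736, 0.2423, 0.1908]
time_s: 15.35
position: [0.5715, 0.2361, 0.1905]
tcp_rot: [-2.222, -2.221, 0.001]
force: [0.3, -0.2, -3.3]
grip_width: 0.0187
finger_force: 40.0
[ 0.4418 -0.2579] [ 0.4419 -0.2579] 376.5 (407, 257)
[ 0.5278 -0.2572] [ 0.528  -0.2574] 361.5 (405, 219)
[ 0.5364 -0.1883] [ 0.5369 -0.1881] 365.0 (375, 215)
[ 0.6939 -0.1185] [ 0.6993 -0.123 ] 506.5 (343, 149)
```

```bash

python3 -m inch '[0.001,0,0.03,0,0,0,0, 0,0,0.04,0,0,0,0, 0,0,0.03,0,0,0,0, 0,0,0.01,0,0,0,0, 0,0,0.005,0,0,0,0]' | sed -n 2,4p
python3 -m inch '[0,0,0.002,0,0,0,0, 0,0,0.0015,0,0,0,0, 0,0,0.001,0,0,0,0, 0,0,0,0,0,0,0]'
```

```text
position: [0.5708, 0.2369, 0.0739]
tcp_rot: [-2.221, -2.22, 0.005]
force: [0.3, -0.8, -3.3]
time_s: 16.15
position: [0.5731, 0.2387, 0.0725]
tcp_rot: [2.22, 2.221, 0.003]
force: [-0.7, -0.6, -4.0]
grip_width: 0.019
finger_force: 40.0
```

```bash

python3 -m inch '[0,0,0.002,0,0,0,0, 0,0,0.001,0,0,0,0, 0,0,0,0,0,0,0, 0,0,0,0,0,0,0.38, 0,0,0,0,0,0,0.38]'
python3 -m inch '[0,0,0,0,0,0,0.38, 0,0,-0.02,0,0,0,0.38, 0,0,-0.04,0,0,0,0.38, 0,0,-0.04,0,0,0,0.38, 0,0,-0.02,0,0,0,0.45]'|sed -n 2p
python3 -m inch '[-0.025,-0.002,0,0,0,0,0.45, -0.04,-0.0034,0,0,0,0,0.45, -0.04,-0.0034,0,0,0,0,0.45, -0.04,-0.0034,0,0,0,0,0.45, -0.04,-0.0034,0,0,0,0,0.45]' | sed -n 2p
python3 -m inch '[-0.04,-0.0034,0,0,0,0,0.45, -0.04,-0.0034,0,0,0,0,0.45, -0.04,-0.0034,0,0,0,0,0.45, -0.04,-0.0034,0,0,0,0,0.45, -0.04,-0.0034,0,0,0,0,0.45]' | sed -n 2p
python3 -m inch '[-0.04,-0.0034,0,0,0,0,0.45, 0,0,0,0,0,0,0.45, 0,0,0,0,0,0,0.45, 0,0,0,0,0,0,0.45]'
python3 - <<'E'
from m import *
cv2.imwrite('pics/t5.png',cv2.resize(c['img'][130:310,130:430],None,fx=2.6,fy=2.6,interpolation=cv2.INTER_CUBIC))
E
```

```text
time_s: 16.57
position: [0.5727, 0.2387, 0.0688]
tcp_rot: [2.22, 2.222, 0.002]
force: [-0.4, -0.1, -0.1]
grip_width: 0.0304
finger_force: 0.0
position: [0.5738, 0.2391, 0.1926]
position: [0.5562, 0.0519, 0.1882]
position: [0.5393, -0.1486, 0.1883]
time_s: 18.15
position: [0.5362, -0.1864, 0.1879]
tcp_rot: [-2.222, -2.22, -0.0]
force: [0.4, 0.7, -0.5]
grip_width: 0.0412
finger_force: 0.0
[0.506  0.3199] [0.5045 0.3267] 493.0 (154, 230)
[ 0.6938 -0.1186] [ 0.6993 -0.1231] 483.0 (343, 149)
```

View pics/t5.png

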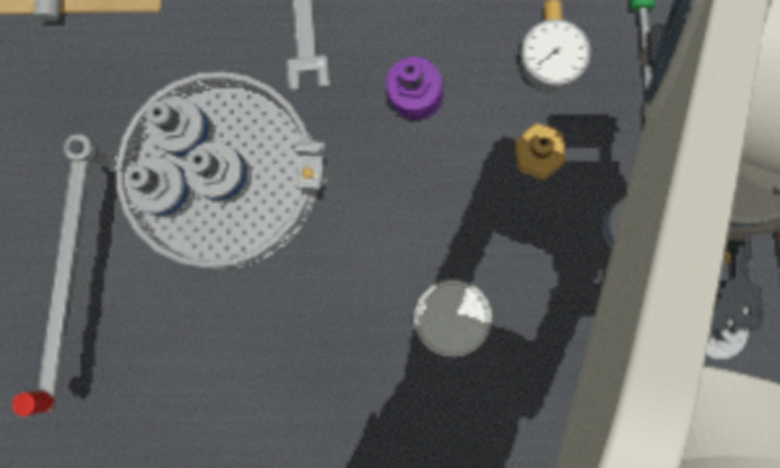

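```bash

python3 -m inch '[-0.0015,0.001,0.03,0,0,0,0.45, 0,0,0.04,0,0,0,0.45, 0,0,0.036,0,0,0,0.45, 0,0,0.015,0,0,0,0.45, 0,0,0.006,0,0,0,0.45]' | sed -n 2p
python3 -m inch '[0,0,0,0,0,0,0.45, 0,0,0,0,0,0,0, 0,0,0,0,0,0,0, 0,0,0,0,0,0,0, 0,0,0,0,0,0,0]' 
python3 -m inch '[0,0,-0.02,0,0,0,0, 0,0,-0.04,0,0,0,0, 0,0,-0.04,0,0,0,0, 0,0,-0.03,0,0,0,0, 0.025,0,0,0,0,0,0]' | sed -n 2p
python3 -m inch '[0.04,-0.0002,0,0,0,0,0, 0.04,-0.0002,0,0,0,0,0, 0.04,-0.0002,0,0,0,0,0, 0.04,-0.0002,0,0,0,0,0, 0.04,-0.0002,0,0,0,0,0]' | sed -n 2p
python3 -m inch '[0.04,-0.0002,0,0,0,0,0, 0.04,-0.0002,0,0,0,0,0, 0.04,-0.0002,0,0,0,0,0, 0.04,-0.0002,0,0,0,0,0, 0,0,0,0,0,0,0]' | sed -n 2p
python3 -m inch '[0,0,0,0,0,0,0, 0,0,0,0,0,0,0, 0,0,0,0,0,0,0]'; python3 m.py
```

```text
position: [0.5356, -0.1856, 0.0581]
time_s: 19.03
position: [0.538, -0.1883, 0.0623]
tcp_rot: [2.22, 2.221, 0.001]
force: [-1.7, -0.3, 5.1]
grip_width: 0.0193
finger_force: 40.0
position: [0.5413, -0.1669, 0.1983]
position: [0.5357, 0.0385, 0.1915]
position: [0.5352, 0.2032, 0.1916]
time_s: 20.53
position: [0.5351, 0.1957, 0.191]
tcp_rot: [2.222, 2.221, -0.001]
force: [0.6, -0.5, -3.6]
grip_width: 0.019
finger_force: 40.0
[ 0.4418 -0.258 ] [ 0.4419 -0.2579] 368.5 (407, 257)
[ 0.5279 -0.2572] [ 0.528  -0.2574] 356.5 (405, 219)
[ 0.6939 -0.1187] [ 0.6993 -0.1231] 500.5 (344, 149)
```

```bash

python3 -m inch '[0,-0.0025,0.03,0,0,0,0, 0,0,0.04,0,0,0,0, 0,0,0.03,0,0,0,0, 0,0,0.01,0,0,0,0, 0,0,0.005,0,0,0,0]' | sed -n 2,4p
python3 -m inch '[0,0,0.002,0,0,0,0, 0,0,0.0015,0,0,0,0, 0,0,0.001,0,0,0,0, 0,0,0,0,0,0,0]'
```

```text
position: [0.5323, 0.1955, 0.0747]
tcp_rot: [-2.222, -2.22, 0.004]
force: [0.1, -0.7, -3.3]
time_s: 21.33
position: [0.5335, 0.1971, 0.0727]
tcp_rot: [2.22, 2.222, 0.002]
force: [-0.5, -1.1, -3.7]
grip_width: 0.0189
finger_force: 40.0
```

```bash

python3 -m inch '[0,0,0.0015,0,0,0,0, 0,0,0.001,0,0,0,0, 0,0,0,0,0,0,0, 0,0,0,0,0,0,0.38, 0,0,0,0,0,0,0.38]'
python3 -m inch '[0,0,0,0,0,0,0.38, 0,0,-0.02,0,0,0,0.38, 0,0,-0.04,0,0,0,0.38, 0,0,-0.04,0,0,0,0.38, -0.0145,0,-0.02,0,0,0,0.45]'|sed -n 2p
python3 -m inch '[-0.04,-0.0005,0,0,0,0,0.45, -0.04,-0.0005,0,0,0,0,0.45, -0.04,-0.0005,0,0,0,0,0.45, -0.04,-0.0005,0,0,0,0,0.45, -0.04,-0.0005,0,0,0,0,0.45]' | sed -n 2p
python3 -m inch '[-0.04,-0.0005,0,0,0,0,0.45, -0.04,-0.0005,0,0,0,0,0.45, -0.04,-0.0005,0,0,0,0,0.45, -0.04,-0.0005,0,0,0,0,0.45, -0.04,-0.0005,0,0,0,0,0.45]' | sed -n 2p
python3 -m inch '[-0.04,-0.0005,0,0,0,0,0.45, 0,0,0,0,0,0,0.45, 0,0,0,0,0,0,0.45, 0,0,0,0,0,0,0.45]'
python3 m.py
```

```text
time_s: 21.75
position: [0.5334, 0.1972, 0.0698]
tcp_rot: [2.22, 2.222, 0.002]
force: [-0.4, 0.6, 0.4]
grip_width: 0.0302
finger_force: 0.0
position: [0.5347, 0.1843, 0.1934]
position: [0.5301, -0.0194, 0.1893]
position: [0.5276, -0.2197, 0.1892]
time_s: 23.33
position: [0.5272, -0.2573, 0.1887]
tcp_rot: [-2.221, -2.22, -0.0]
force: [-0.6, 0.3, -0.1]
grip_width: 0.0412
finger_force: 0.0
[ 0.4418 -0.2582] [ 0.4423 -0.2576] 232.0 (407, 257)
[0.5083 0.3204] [0.5044 0.316 ] 538.0 (154, 229)
[ 0.6939 -0.1189] [ 0.6993 -0.1231] 497.0 (344, 149)
```

```bash

python3 -m inch '[0,0.001,0.03,0,0,0,0.45, 0,0,0.04,0,0,0,0.45, 0,0,0.036,0,0,0,0.45, 0,0,0.015,0,0,0,0.45, 0,0,0.006,0,0,0,0.45]' | sed -n 2p
python3 -m inch '[0,0,0,0,0,0,0.45, 0,0,0,0,0,0,0, 0,0,0,0,0,0,0, 0,0,0,0,0,0,0, 0,0,0,0,0,0,0]' 
python3 -m inch '[0,0,-0.02,0,0,0,0, 0,0,-0.04,0,0,0,0, 0,0,-0.04,0,0,0,0, 0,0,-0.03,0,0,0,0, 0.0215,0.0016,0,0,0,0,0]' | sed -n 2p
python3 -m inch '[0.04,0.0025,0,0,0,0,0, 0.04,0.0025,0,0,0,0,0, 0.04,0.0025,0,0,0,0,0, 0.04,0.0025,0,0,0,0,0, 0.04,0.0025,0,0,0,0,0]' | sed -n 2p
python3 -m inch '[0.04,0.0025,0,0,0,0,0, 0.04,0.0025,0,0,0,0,0, 0.04,0.0025,0,0,0,0,0, 0.04,0.0025,0,0,0,0,0, 0.02,0.0025,0,0,0,0,0]' | sed -n 2p
python3 -m inch '[0,0,0,0,0,0,0, 0,0,0,0,0,0,0, 0,0,0,0,0,0,0, 0,0,0,0,0,0,0]'; python3 m.py
```

```text
position: [0.5268, -0.2549, 0.0591]
time_s: 24.22
position: [0.5292, -0.2579, 0.0634]
tcp_rot: [2.219, 2.221, 0.001]
force: [-0.7, 0.3, 4.8]
grip_width: 0.0184
finger_force: 40.0
position: [0.5337, -0.2401, 0.1994]
position: [0.5421, -0.0345, 0.1925]
position: [0.5546, 0.1479, 0.1925]
time_s: 25.8
position: [0.5547, 0.1427, 0.192]
tcp_rot: [2.222, 2.221, -0.001]
force: [-0.6, 0.3, -3.2]
grip_width: 0.0191
finger_force: 40.0
[ 0.4419 -0.258 ] [ 0.4419 -0.2578] 363.5 (407, 257)
[ 0.6939 -0.1189] [ 0.6992 -0.1231] 495.0 (344, 149)
```

```bash

python3 -m inch '[0.0005,-0.001,0.03,0,0,0,0, 0,0,0.04,0,0,0,0, 0,0,0.03,0,0,0,0, 0,0,0.01,0,0,0,0, 0,0,0.005,0,0,0,0]' | sed -n 2,4p
python3 -m inch '[0,0,0.002,0,0,0,0, 0,0,0.0015,0,0,0,0, 0,0,0.001,0,0,0,0, 0,0,0,0,0,0,0]'
```

```text
position: [0.553, 0.1432, 0.0755]
tcp_rot: [-2.221, -2.219, 0.004]
force: [1.0, -0.5, -2.9]
time_s: 26.6
position: [0.5548, 0.1445, 0.0738]
tcp_rot: [2.22, 2.221, 0.003]
force: [-0.7, -1.0, -3.1]
grip_width: 0.0188
finger_force: 40.0
```

```bash

python3 -m inch '[0,0,0.0015,0,0,0,0, 0,0,0.001,0,0,0,0, 0,0,0,0,0,0,0, 0,0,0,0,0,0,0.38, 0,0,0,0,0,0,0.38]'
python3 -m inch '[0,0,0,0,0,0,0.38, 0,0,-0.02,0,0,0,0.38, 0,0,-0.04,0,0,0,0.38, 0,0,-0.04,0,0,0,0.38, -0.02,-0.003,-0.02,0,0,0,0.45]'|sed -n 2p
python3 -m inch '[-0.0382,-0.011,0,0,0,0,0.45, -0.0382,-0.011,0,0,0,0,0.45, -0.0382,-0.011,0,0,0,0,0.45, -0.0382,-0.011,0,0,0,0,0.45, -0.0382,-0.011,0,0,0,0,0.45]' | sed -n 2p
python3 -m inch '[-0.0382,-0.011,0,0,0,0,0.45, -0.0382,-0.011,0,0,0,0,0.45, -0.0382,-0.011,0,0,0,0,0.45, -0.0382,-0.011,0,0,0,0,0.45, -0.0382,-0.011,0,0,0,0,0.45]' | sed -n 2p
python3 -m inch '[0,0,0,0,0,0,0.45, 0,0,0,0,0,0,0.45, 0,0,0,0,0,0,0.45]'
python3 - <<'E'
from m import *
cv2.imwrite('pics/t6.png',cv2.resize(c['img'][130:310,150:450],None,fx=2.6,fy=2.6,interpolation=cv2.INTER_CUBIC))
E
```

```text
time_s: 27.02
position: [0.5545, 0.1446, 0.0707]
tcp_rot: [2.22, 2.222, 0.002]
force: [0.5, 0.6, 0.6]
grip_width: 0.0303
finger_force: 0.0
position: [0.5533, 0.1267, 0.1945]
position: [0.4954, -0.0681, 0.1903]
position: [0.4404, -0.2595, 0.1903]
time_s: 28.52
position: [0.441, -0.2575, 0.19]
tcp_rot: [-2.222, -2.22, -0.0]
force: [-0.9, -0.5, 0.8]
grip_width: 0.0414
finger_force: 0.0
[0.5056 0.3195] [0.5033 0.3225] 549.5 (154, 230)
[ 0.6939 -0.1186] [ 0.6993 -0.123 ] 502.5 (343, 149)
```

View pics/t6.png

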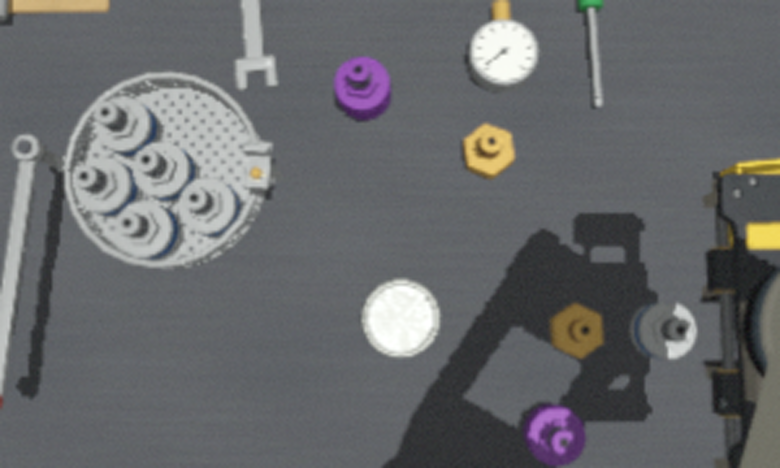

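```bash

python3 -m inch '[0,0.001,0.03,0,0,0,0.45, 0,0,0.04,0,0,0,0.45, 0,0,0.036,0,0,0,0.45, 0,0,0.015,0,0,0,0.45, 0,0,0.007,0,0,0,0.45]' | sed -n 2p
python3 -m inch '[0,0,0,0,0,0,0.45, 0,0,0,0,0,0,0, 0,0,0,0,0,0,0, 0,0,0,0,0,0,0, 0,0,0,0,0,0,0]' 
python3 -m inch '[0,0,-0.02,0,0,0,0, 0,0,-0.04,0,0,0,0, 0,0,-0.04,0,0,0,0, 0,0,-0.03,0,0,0,0, 0.0176,0.0081,0,0,0,0,0]' | sed -n 2p
python3 -m inch '[0.0352,0.0161,0,0,0,0,0, 0.0352,0.0161,0,0,0,0,0, 0.0352,0.0161,0,0,0,0,0, 0.0352,0.0161,0,0,0,0,0, 0.0352,0.0161,0,0,0,0,0]' | sed -n 2p
python3 -m inch '[0.0352,0.0161,0,0,0,0,0, 0.0352,0.0161,0,0,0,0,0, 0.0352,0.0161,0,0,0,0,0, 0.0352,0.0161,0,0,0,0,0, 0.0352,0.0161,0,0,0,0,0]' | sed -n 2p
python3 -m inch '[0.0352,0.0161,0,0,0,0,0, 0.018,0.0082,0,0,0,0,0, 0,0,0,0,0,0,0, 0,0,0,0,0,0,0, 0,0,0,0,0,0,0]'
```

```text
position: [0.441, -0.2551, 0.0594]
time_s: 29.4
position: [0.4428, -0.258, 0.0633]
tcp_rot: [2.219, 2.221, 0.001]
force: [-0.8, -1.3, 5.8]
grip_width: 0.0189
finger_force: 40.0
position: [0.4528, -0.2435, 0.1988]
position: [0.5309, -0.0623, 0.1925]
position: [0.6113, 0.1138, 0.1923]
time_s: 31.07
position: [0.6346, 0.1645, 0.1918]
tcp_rot: [-2.221, -2.222, 0.002]
force: [0.3, -0.0, -2.5]
grip_width: 0.0188
finger_force: 40.0
```

```bash

python3 -m inch '[0,0,0.03,0,0,0,0, 0,0,0.04,0,0,0,0, 0,0,0.03,0,0,0,0, 0,0,0.01,0,0,0,0, 0,0,0.005,0,0,0,0]' | sed -n 2,4p
python3 -m inch '[0,0,0.002,0,0,0,0, 0,0,0.0015,0,0,0,0, 0,0,0.001,0,0,0,0, 0,0,0,0,0,0,0]'
python3 -m inch '[0,0,0.001,0,0,0,0, 0,0,0.001,0,0,0,0, 0,0,0,0,0,0,0, 0,0,0,0,0,0,0.38, 0,0,0,0,0,0,0.38]'
python3 -m inch '[0,0,0,0,0,0,0.38, 0,0,-0.02,0,0,0,0.38, 0,0,-0.04,0,0,0,0.38, 0,0,-0.04,0,0,0,0.38, 0,0,-0.02,0,0,0,0.45]'|sed -n 2p
cat > b.py <<'E'
from det import *
c=cam('top'); hsv=cv2.cvtColor(c['img'],cv2.COLOR_BGR2HSV)
m=cv2.inRange(hsv,(12,90,90),(28,200,255))
for k in cv2.findContours(m,cv2.RETR_EXTERNAL,cv2.CHAIN_APPROX_NONE)[0]:
    a=cv2.contourArea(k)
    if not 100<a<500: continue
    (u,v),r=cv2.minEnclosingCircle(k); p=plane(c,[(u,v)],.03)[0]
    if abs(p[1])>.3: continue
    P=plane(c,[hole(c,proj(c,[[p[0],p[1],.066]])[0])],.066)[0]
    print('brass',p.round(4),P.round(4),a,(round(u),round(v)))
E
python3 b.py
```

```text
position: [0.6336, 0.1636, 0.0752]
tcp_rot: [-2.221, -2.219, 0.006]
force: [0.2, -0.1, -2.4]
time_s: 31.82
position: [0.6363, 0.1654, 0.0741]
tcp_rot: [2.22, 2.221, 0.003]
force: [-0.2, -0.3, -3.9]
grip_width: 0.0192
finger_force: 40.0
time_s: 32.23
position: [0.6357, 0.1654, 0.071]
tcp_rot: [2.22, 2.222, 0.001]
force: [-0.9, -0.0, 0.1]
grip_width: 0.0306
finger_force: 0.0
position: [0.6371, 0.1657, 0.1952]
brass [ 0.4419 -0.1802  0.03  ] [ 0.4427 -0.1819  0.066 ] 300.0 (372, 257)
brass [ 0.6043 -0.1042  0.03  ] [ 0.607  -0.1048  0.066 ] 284.5 (338, 188)
brass [0.9099 0.2771 0.03  ] [0.9011 0.2756 0.066 ] 317.5 (184, 70)
```

```bash

python3 -m inch '[-0.03,-0.0034,0,0,0,0,0.45, -0.04,-0.0044,0,0,0,0,0.45, -0.04,-0.0044,0,0,0,0,0.45, -0.04,-0.0044,0,0,0,0,0.45, -0.04,-0.0044,0,0,0,0,0.45]' | sed -n 2p
python3 -m inch '[-0.04,-0.0044,0,0,0,0,0.45, -0.04,-0.0043,0,0,0,0,0.45, 0,0,0,0,0,0,0.45, 0,0,0,0,0,0,0.45, 0,0,0,0,0,0,0.45]'
python3 - <<'E'
from m import *
cv2.imwrite('pics/t7.png',cv2.resize(c['img'][130:310,130:430],None,fx=2.6,fy=2.6,interpolation=cv2.INTER_CUBIC))
E
```

```text
position: [0.6139, -0.0263, 0.1904]
time_s: 33.53
position: [0.6057, -0.1046, 0.1903]
tcp_rot: [-2.222, -2.221, -0.0]
force: [-0.2, 0.3, -0.4]
grip_width: 0.0415
finger_force: 0.0
[0.5048 0.3174] [0.5002 0.3202] 383.0 (155, 230)
```

View pics/t7.png

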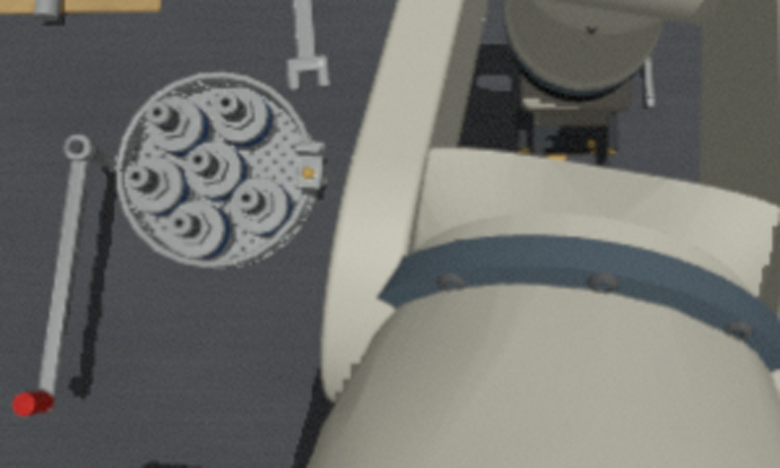

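```bash

python3 -m inch '[0,0,0.03,0,0,0,0.45, 0,0,0.04,0,0,0,0.45, 0,0,0.04,0,0,0,0.45, 0,0,0.028,0,0,0,0.45, 0,0,0.012,0,0,0,0.45]' | sed -n 2p
python3 -m inch '[0,0,0.003,0,0,0,0.45, 0,0,0,0,0,0,0, 0,0,0,0,0,0,0, 0,0,0,0,0,0,0, 0,0,0,0,0,0,0]' 
python3 -m inch '[0,0,-0.03,0,0,0,0, 0,0,-0.04,0,0,0,0, 0,0,-0.04,0,0,0,0, 0,0,-0.04,0,0,0,0, -0.0363,-0.0082,0,0,0,0,0]' | sed -n 2p
python3 -m inch '[-0.0363,-0.0082,0,0,0,0,0, -0.0363,-0.0082,0,0,0,0,0, -0.0363,-0.0082,0,0,0,0,0, -0.0363,-0.0082,0,0,0,0,0, -0.0363,-0.0082,0,0,0,0,0]' | sed -n 2p
python3 -m inch '[-0.0363,-0.0082,0,0,0,0,0, -0.0363,-0.0082,0,0,0,0,0, 0,0,0,0,0,0,0, 0,0,0,0,0,0,0, 0,0,0,0,0,0,0]'; python3 b.py
```

```text
position: [0.6033, -0.1025, 0.0364]
time_s: 34.42
position: [0.6072, -0.1049, 0.0395]
tcp_rot: [2.219, 2.22, 0.003]
force: [0.2, 0.9, 4.1]
grip_width: 0.0191
finger_force: 40.0
position: [0.6032, -0.138, 0.197]
position: [0.5558, -0.3243, 0.1884]
time_s: 35.67
position: [0.5399, -0.3949, 0.1877]
tcp_rot: [-2.222, -2.22, -0.001]
force: [1.0, 0.1, -4.3]
grip_width: 0.019
finger_force: 40.0
brass [ 0.4419 -0.1802  0.03  ] [ 0.4427 -0.182   0.066 ] 295.5 (372, 257)
```

```bash

python3 -m inch '[0,0,0.03,0,0,0,0, 0,0,0.04,0,0,0,0, 0,0,0.04,0,0,0,0, 0,0,0.02,0,0,0,0, 0,0,0.006,0,0,0,0]' | sed -n 2,4p
python3 -m inch '[0,0,0.003,0,0,0,0, 0,0,0.002,0,0,0,0, 0,0,0,0,0,0,0, 0,0,0,0,0,0,0.45, 0,0,0,0,0,0,0.45]'
python3 -m inch '[0,0,0,0,0,0,0.45, 0,0,-0.03,0,0,0,0.45, 0,0,-0.04,0,0,0,0.45, 0,0,-0.04,0,0,0,0.45, 0,0,-0.03,0,0,0,0.45]' | sed -n 2p
python3 -m inch '[0.0357,-0.0163,0,0,0,0,0.45, 0.0357,-0.0163,0,0,0,0,0.45, 0.0357,-0.0163,0,0,0,0,0.45, 0.0357,-0.0163,0,0,0,0,0.45, 0.0357,-0.0163,0,0,0,0,0.45]' | sed -n 2p
python3 -m inch '[0.0357,-0.0163,0,0,0,0,0.45, 0,0,0,0,0,0,0.45, 0,0,0,0,0,0,0.45, 0,0,0,0,0,0,0.45]'
```

```text
position: [0.5384, -0.3918, 0.0474]
tcp_rot: [-2.214, -2.219, 0.001]
force: [-1.6, -0.7, -3.1]
time_s: 36.55
position: [0.5417, -0.3961, 0.0487]
tcp_rot: [2.218, 2.22, 0.001]
force: [-0.2, 0.7, -0.3]
grip_width: 0.0304
finger_force: 0.0
position: [0.5412, -0.3959, 0.1908]
position: [0.458, -0.2156, 0.1874]
time_s: 37.72
position: [0.4434, -0.1816, 0.1876]
tcp_rot: [2.218, 2.221, 0.001]
force: [0.4, -0.4, 0.3]
grip_width: 0.0415
finger_force: 0.0
```

```bash

python3 -m inch '[0,-0.001,0.03,0,0,0,0.45, 0,0,0.04,0,0,0,0.45, 0,0,0.04,0,0,0,0.45, 0,0,0.028,0,0,0,0.45, 0,0,0.01,0,0,0,0.45]' | sed -n 2p
python3 -m inch '[0,0,0.0025,0,0,0,0.45, 0,0,0,0,0,0,0, 0,0,0,0,0,0,0, 0,0,0,0,0,0,0, 0,0,0,0,0,0,0]' 
python3 -m inch '[0,0,-0.03,0,0,0,0, 0,0,-0.04,0,0,0,0, 0,0,-0.04,0,0,0,0, 0,0,-0.04,0,0,0,0, -0.0356,0.0012,0,0,0,0,0]' | sed -n 2p
python3 -m inch '[-0.0356,0.0012,0,0,0,0,0, -0.0356,0.0012,0,0,0,0,0, -0.0356,0.0012,0,0,0,0,0, -0.0356,0.0012,0,0,0,0,0, -0.0356,0.0012,0,0,0,0,0]' | sed -n 2p
python3 -m inch '[0,0,0,0,0,0,0, 0,0,0,0,0,0,0, 0,0,0,0,0,0,0]'
```

```text
position: [0.44, -0.1814, 0.0351]
time_s: 38.55
position: [0.4429, -0.1817, 0.0376]
tcp_rot: [2.219, 2.22, 0.002]
force: [0.4, 0.4, 2.7]
grip_width: 0.0193
finger_force: 40.0
position: [0.4459, -0.2148, 0.1942]
position: [0.4484, -0.3962, 0.1869]
time_s: 39.63
position: [0.4482, -0.3941, 0.1861]
tcp_rot: [-2.221, -2.221, -0.0]
force: [-0.8, -0.2, -3.2]
grip_width: 0.019
finger_force: 40.0
```

```bash

python3 -m inch '[0,0,0.03,0,0,0,0, 0,0,0.04,0,0,0,0, 0,0,0.04,0,0,0,0, 0,0,0.02,0,0,0,0, 0,0,0.006,0,0,0,0]' | sed -n 2,4p
python3 -m inch '[0,0,0.003,0,0,0,0, 0,0,0.002,0,0,0,0, 0,0,0,0,0,0,0, 0,0,0,0,0,0,0.45, 0,0,0,0,0,0,0.45]'
python3 -m inch '[0,0,0,0,0,0,0.45, 0,0,-0.03,0,0,0,0.45, 0,0,-0.04,0,0,0,0.45, 0,0,-0.04,0,0,0,0.45, 0,0,-0.04,0,0,0,0.45]' | sed -n 2p
python3 -m inch '[0.04,-0.004,0,0,0,0,0.45, 0.04,-0.004,0,0,0,0,0.45, 0.04,-0.004,0,0,0,0,0.45, 0.04,-0.004,0,0,0,0,0.45, 0.04,-0.004,0,0,0,0,0.45]' | sed -n 2p
python3 -m inch '[0.04,-0.004,0,0,0,0,0.45, 0.04,-0.004,0,0,0,0,0.45, 0.04,-0.004,0,0,0,0,0.45, 0.04,-0.004,0,0,0,0,0.45, 0.04,-0.004,0,0,0,0,0.45]' | sed -n 2p
python3 -m inch '[0.04,-0.004,0,0,0,0,0.45, 0.04,-0.004,0,0,0,0,0.45, 0.04,-0.004,0,0,0,0,0.45, 0,0,0,0,0,0.119,0.45, 0,0,0,0,0,0.119,0.45]' | sed -n 2p
python3 -m inch '[0,0,0,0,0,0.119,0.45, 0,0,0,0,0,0.119,0.45, 0,0,0,0,0,0.119,0.45, 0,0,0,0,0,0.119,0.45, 0,0,0,0,0,0.119,0.45]' | sed -n 2p
python3 -m inch '[0,0,0,0,0,0.119,0.45, 0,0,0,0,0,0.119,0.45, 0,0,0,0,0,0.119,0.45, 0,0,0,0,0,0.119,0.45, 0,0,0,0,0,0.119,0.45]' | sed -n 2p
python3 -m inch '[0,0,0,0,0,0.119,0.45, 0,0,0,0,0,0.116,0.45, 0,0,0,0,0,0,0.45, 0,0,0,0,0,0,0.45]' | sed -n 1,3p
cat > loc.py <<'E'
from h import *
import sys
s=robot.state(); R=cv2.Rodrigues(np.array(s['tcp_rot']))[0]; p=np.array(s['position'])
print('q',np.round(s['joint_pos'],2),'yaw of y',np.degrees(np.arctan2(R[1,1],R[0,1])))
T=np.array([float(a) for a in sys.argv[1:4]]); print('d tool',(R.T@(T-p)).round(4))
for n in ('top','wrist'):
    c=cam(n); cv2.imwrite(f'pics/{n}8.png',c['img']); hsv=cv2.cvtColor(c['img'],cv2.COLOR_BGR2HSV)
    m=cv2.inRange(hsv,(0,150,60),(8,255,255))|cv2.inRange(hsv,(172,150,60),(180,255,255))
    for k in cv2.findContours(m,cv2.RETR_EXTERNAL,cv2.CHAIN_APPROX_NONE)[0]:
        if cv2.contourArea(k)>40:
            M=cv2.moments(k); u=(M['m10']/M['m00'],M['m01']/M['m00']); P=plane(c,[u],.13)[0]
            if np.hypot(P[0]-.59,P[1]-.28)<.3: print(n,np.round(u),P.round(4),cv2.contourArea(k),cv2.boundingRect(k))
E
python3 loc.py .388 .302 .118
```

```text
position: [0.4467, -0.3912, 0.0466]
tcp_rot: [-2.215, -2.219, 0.0]
force: [-1.0, 0.5, -3.0]
time_s: 40.47
position: [0.4498, -0.3956, 0.0469]
tcp_rot: [2.219, 2.22, 0.0]
force: [0.2, -0.7, 0.7]
grip_width: 0.0303
finger_force: 0.0
position: [0.4486, -0.3946, 0.1974]
position: [0.4283, -0.1933, 0.1959]
position: [0.4083, 0.0069, 0.1959]
position: [0.3963, 0.1279, 0.1958]
position: [0.3967, 0.1254, 0.1957]
position: [0.3968, 0.1253, 0.1957]
time_s: 43.3
position: [0.3967, 0.1253, 0.1955]
tcp_rot: [-3.138, 0.138, -0.002]
q [0.3  0.04 2.08 0.   1.02 1.96] yaw of y -95.05142634897275
d tool [-0.0243 -0.1752  0.0776]
wrist [ 74. 244.] [0.3867 0.3048 0.13  ] 1157.0 (49, 225, 53, 39)
```

```bash

python3 -m inch '[-0.005,-0.0355,0,0,0,0,0.45, -0.005,-0.0355,0,0,0,0,0.45, -0.005,-0.0355,0,0,0,0,0.45, -0.005,-0.0355,0,0,0,0,0.45, -0.005,-0.0355,0,0,0,0,0.45]' | sed -n 2p
python3 -m inch '[0,0,0,0,0,0,0.45, 0,0,0,0,0,0,0.45, 0,0,0,0,0,0,0.45]' | sed -n 2p
python3 loc.py .388 .3035 .120
```

```text
position: [0.3875, 0.3061, 0.1952]
position: [0.3874, 0.3039, 0.1947]
q [ 0.66  0.17  1.93 -0.    1.04  2.32] yaw of y -95.11603185362169
d tool [0.0006 0.0002 0.0747]
wrist [322. 212.] [0.3866 0.3016 0.13  ] 735.5 (310, 194, 26, 37)
```

```bash

python3 -m inch '[-0.001,0.001,0.03,0,0,0,0.45, 0,0,0.03,0,0,0,0.45, 0,0,0.014,0,0,0,0.45, 0,0,0,0,0,0,0.45, 0,0,0,0,0,0,0.45]' | sed -n 2,4p
python3 -m inch '[0,0,0,0,0,0,0, 0,0,0,0,0,0,0, 0,0,0,0,0,0,0, 0,0,0,0,0,0,0]' 30
```

```text
position: [0.3867, 0.3023, 0.1209]
tcp_rot: [3.137, -0.146, -0.002]
force: [-0.1, -1.3, 1.6]
time_s: 44.92
position: [0.3873, 0.3038, 0.122]
tcp_rot: [-3.137, 0.144, -0.002]
force: [0.8, -0.2, 0.8]
grip_width: 0.0171
finger_force: 30.1
```

```bash

python3 -m inch '[0.00125,0.0226,0,0,0,-0.11,0, 0.00125,0.0226,0,0,0,-0.11,0, 0.00125,0.0226,0,0,0,-0.11,0, 0.00125,0.0226,0,0,0,-0.11,0, 0,0,0,0,0,0,0]' 
python3 -m inch '[0.00125,0.0226,0,0,0,-0.11,0, 0.00125,0.0226,0,0,0,-0.11,0, 0.00125,0.0226,0,0,0,-0.11,0, 0.00125,0.0226,0,0,0,-0.11,0, 0,0,0,0,0,0,0]' 
python3 - <<'E'
from h import *
p=np.array(robot.state()['position']); d=p[:2]-[.594,.2825]; print(np.hypot(*d),np.degrees(np.arctan2(d[1],d[0]))%360)
E
```

```text
time_s: 45.33
position: [0.3984, 0.2118, 0.1218]
tcp_rot: [3.091, 0.556, -0.0]
force: [-5.3, -1.5, 7.6]
grip_width: 0.017
finger_force: 30.0
time_s: 45.75
position: [0.4469, 0.1353, 0.1217]
tcp_rot: [2.894, 1.217, -0.005]
force: [-7.1, -6.3, 13.9]
grip_width: 0.0176
finger_force: 30.0
0.20813229975516806 225.01212878964355
```

```bash

python3 -m inch '[0.00125,0.0226,0,0,0,-0.11,0, 0.00125,0.0226,0,0,0,-0.11,0, 0.00125,0.0226,0,0,0,-0.11,0, 0,0,0,0,0,0,0, 0,0,0,0,0,0,0]' 
python3 -m inch '[0.001,0.0165,0,0,0,-0.08,0, 0.001,0.0165,0,0,0,-0.08,0, 0,0,0,0,0,0,0, 0,0,0,0,0,0,0]' 
python3 - <<'E'
from h import *
p=np.array(robot.state()['position']); d=p[:2]-[.594,.2825]; print(np.hypot(*d),np.degrees(np.arctan2(d[1],d[0]))%360)
E
```

```text
time_s: 46.17
position: [0.5012, 0.0963, 0.1217]
tcp_rot: [2.661, 1.666, -0.007]
force: [-7.6, -14.6, 14.8]
grip_width: 0.0172
finger_force: 30.0
time_s: 46.5
position: [0.5321, 0.084, 0.1217]
tcp_rot: [2.517, 1.874, -0.009]
force: [-6.4, -21.6, 14.0]
grip_width: 0.0169
finger_force: 30.0
0.20797288191042712 252.6775236103589
```

```bash

python3 -m inch '[-0.001,0.0124,0,0,0,-0.06,0, 0,0.0124,0,0,0,-0.06,0, 0,0,0,0,0,0,0, 0,0,0,0,0,0,0]' 
python3 -m inch '[-0.0005,0.006,0,0,0,-0.03,0, 0,0.005,0,0,0,-0.02,0, 0,0,0,0,0,0,0, 0,0,0,0,0,0,0]' 
python3 - <<'E'
from h import *
p=np.array(robot.state()['position']); d=p[:2]-[.594,.2825]; print(np.hypot(*d),np.degrees(np.arctan2(d[1],d[0]))%360)
E
```

```text
time_s: 46.83
position: [0.5568, 0.0778, 0.1219]
tcp_rot: [2.401, 2.021, -0.004]
force: [-3.1, -15.8, 9.6]
grip_width: 0.017
finger_force: 30.0
time_s: 47.17
position: [0.5668, 0.0762, 0.1219]
tcp_rot: [2.351, 2.081, -0.005]
force: [-4.4, -13.4, 10.0]
grip_width: 0.0175
finger_force: 30.0
0.20805407735049214 262.4908516458915
```

```bash

for i in 1; do python3 -m inch '[0,0.002,0,0,0,-0.01,0, 0,0.001,0,0,0,0,0, 0,0,0,0,0,0,0]' | sed -n 2,4p; done
python3 -m inch '[0,0.002,0,0,0,-0.01,0, 0,0.001,0,0,0,0,0, 0,0,0,0,0,0,0]' | sed -n 2,4p
python3 -m inch '[0,0.002,0,0,0,-0.01,0, 0,0.001,0,0,0,0,0, 0,0,0,0,0,0,0]' | sed -n 2,4p
```

```text
position: [0.5698, 0.0759, 0.122]
tcp_rot: [2.34, 2.093, -0.005]
force: [-3.6, -11.6, 7.7]
position: [0.5733, 0.0755, 0.122]
tcp_rot: [2.329, 2.104, -0.004]
force: [-2.8, -12.4, 7.1]
position: [0.5767, 0.0752, 0.122]
tcp_rot: [2.318, 2.116, -0.003]
force: [-0.2, -13.2, 4.7]
```

```bash

python3 -m inch '[0,0.002,0,0,0,-0.01,0, 0,0.001,0,0,0,0,0, 0,0,0,0,0,0,0]' | sed -n 2,6p
python3 -m inch '[0,0.002,0,0,0,-0.01,0, 0,0.001,0,0,0,0,0, 0,0,0,0,0,0,0]' | sed -n 2,6p
python3 -m inch '[0,0.002,0,0,0,-0.005,0, 0,0,0,0,0,0,0, 0,0,0,0,0,0,0]' | sed -n 2,6p
```

```text
position: [0.5799, 0.075, 0.122]
tcp_rot: [2.307, 2.127, -0.002]
force: [-0.0, -12.2, 3.8]
grip_width: 0.017
finger_force: 30.0
position: [0.5817, 0.0748, 0.1219]
tcp_rot: [2.298, 2.14, -0.005]
force: [-3.2, -11.3, 7.0]
grip_width: 0.0168
finger_force: 30.0
position: [0.5818, 0.0747, 0.1217]
tcp_rot: [-2.293, -2.146, 0.009]
force: [-11.6, -10.7, 13.0]
grip_width: 0.0173
finger_force: 30.0
```

```bash

python3 -m inch '[0,0.002,0,0,0,0,0, 0,0,0,0,0,0,0, 0,0,0,0,0,0,0]' | sed -n 2,6p
python3 -m inch '[0,0.002,0,0,0,0,0, 0,0,0,0,0,0,0, 0,0,0,0,0,0,0]' | sed -n 2,6p
python3 - <<'E'
from h import *
c=cam('side'); cv2.imwrite('pics/s9.png',cv2.resize(c['img'][210:380,210:420],None,fx=3.5,fy=3.5,interpolation=cv2.INTER_CUBIC))
E
```

```text
position: [0.5819, 0.0747, 0.1215]
tcp_rot: [-2.292, -2.144, 0.013]
force: [-17.0, -10.8, 18.0]
grip_width: 0.0171
finger_force: 30.0
position: [0.5821, 0.0746, 0.1214]
tcp_rot: [-2.29, -2.142, 0.017]
force: [-23.2, -9.2, 22.3]
grip_width: 0.0174
finger_force: 30.1
```

View pics/s9.png

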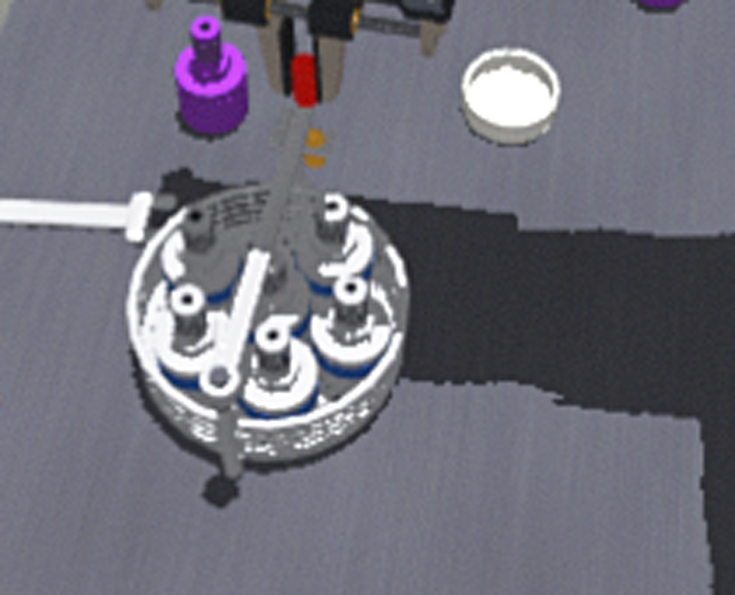

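```bash

python3 -m inch '[0,0,0,0,0,0,0.3, 0,0,0,0,0,0,0.3, 0,0,0,0,0,0,0.45, 0,0,0,0,0,0,0.45]' | sed -n 2,6p
python3 -m inch '[0,0,-0.02,0,0,0,0.45, 0,0,-0.04,0,0,0,0.45, 0,0,-0.04,0,0,0,0.45, 0,0,-0.02,0,0,0,0.45, 0,0,0,0,0,0,0.45]' | sed -n 2p
python3 -m inch '[-0.04,-0.03,0,0,0,0,0.45, -0.04,0,0,0,0,0,0.45, -0.04,0,0,0,0,0,0.45, -0.04,0,0,0,0,0,0.45, -0.04,0,0,0,0,0,0.45]' | sed -n 2p
python3 -m inch '[-0.04,0,0,0,0,0,0.45, -0.04,0,0,0,0,0,0.45, -0.04,0,0,0,0,0,0.45, 0,0,0,0,0,0,0.45, 0,0,0,0,0,0,0.45]' | sed -n 2p
python3 - <<'E'
from h import *
c=cam('top'); i=c['img']; hsv=cv2.cvtColor(i,cv2.COLOR_BGR2HSV)
m=cv2.inRange(hsv,(0,150,60),(8,255,255))
for k in cv2.findContours(m,cv2.RETR_EXTERNAL,cv2.CHAIN_APPROX_NONE)[0]:
    if 20<cv2.contourArea(k)<300:
        M=cv2.moments(k);P=plane(c,[(M['m10']/M['m00'],M['m01']/M['m00'])],.13)[0]; print(P, np.degrees(np.arctan2(P[1]-.2825,P[0]-.594))%360)
a=cv2.resize(i[130:270,140:300],None,fx=2.8,fy=2.8,interpolation=cv2.INTER_CUBIC);b=cv2.resize(i[130:290,400:520],None,fx=2.45,fy=2.45,interpolation=cv2.INTER_CUBIC)
cv2.imwrite('pics/fin.png',np.hstack([a,b[:a.shape[0]]]))
E
```

```text
position: [0.5888, 0.0768, 0.1214]
tcp_rot: [2.295, 2.145, 0.002]
force: [0.6, 0.0, 0.2]
grip_width: 0.0388
finger_force: 0.0
position: [0.5916, 0.0772, 0.2469]
position: [0.5499, -0.1161, 0.2406]
position: [0.5418, -0.2361, 0.2402]
[0.5817445  0.07648189 0.13      ] 266.5956302209104
```

View pics/fin.png

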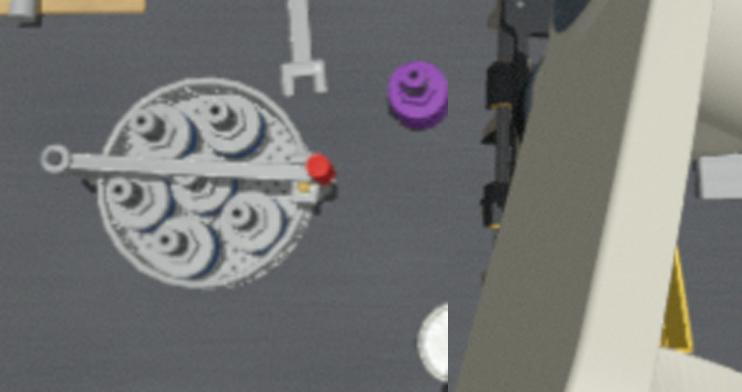

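```bash
python3 - <<'E'
from h import *
c=cam('side'); hsv=cv2.cvtColor(c['img'],cv2.COLOR_BGR2HSV)
print('expect',proj(c,[[.541,-.396,.06],[.45,-.396,.06]]).round(1).tolist(), 'bin', proj(c,[[.494,-.396,.05]]).round())
roi=hsv[100:170,300:410]; m=cv2.inRange(roi,(10,90,60),(21,255,255))
n,_,st,ce=cv2.connectedComponentsWithStats(m)
for i in range(1,n):
    if st[i,4]>15: print(st[i,4],(ce[i]+[300,100]).round(1))
# leftovers on the bench
n,_,st,ce=cv2.connectedComponentsWithStats(cv2.inRange(hsv,(10,90,60),(21,255,255)))
print([(int(st[i,4]),ce[i].round().tolist()) for i in range(1,n) if 30<st[i,4]<2000])
E
```

```text
expect [[340.3, 125.2], [370.8, 128.3]] bin [[356. 129.]]
74 [339.4 129.4]
80 [369.9 132.4]
84 [338.8 138.3]
63 [368.5 140.6]
[(80, [524.0, 1.0]), (1184, [297.0, 40.0]), (74, [328.0, 70.0]), (74, [339.0, 129.0]), (80, [370.0, 132.0]), (37, [225.0, 140.0]), (84, [339.0, 138.0]), (63, [369.0, 141.0]), (38, [203.0, 341.0]), (264, [157.0, 384.0])]
```

Both brass fittings stand upright in the bin where expected, with none left on the bench, and the bar is home.

```bash
python3 -c "
from bench import order
print(order.finish_job())"
```

```text
the job is handed in; nothing more can be done
None
```

I handed the job in after my last checks showed all six transmitters upright in the basket with one in the middle, both brass fittings in the yellow bin, and the bar home against its stop; no verdict came back.

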